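Put the shoe polisher back on charge

ROBOT

A 7-joint arm with a two-finger parallel gripper is mounted at the origin on the work surface. World frame = base frame: x ahead of the robot, y to its left, z up, the work surface at z = 0. Lengths are in m, angles in rad, forces in N, time in s.
With the tool pointing down it reaches from about 0.425 to 0.875 m from the base axis. Payload 4.7 kg.
Tool frame: the origin (TCP) lies on the centre line of the jaws, within the pads' length; the fingertips stand ahead of it and the grasp point (between the pads) lies 2 mm behind it (nose_length is the z of the fingertips in the tool frame, in m); z points along the fingers, y is the line along which they close (so a half turn about z gives the same grasp; the last joint's range is limited). The gripper opens to 87 mm and grips with 3 to 60 N. Pads are 19 mm wide; open, the fingers measure 117 mm over their backs; the gripper's body (75 mm by 190 mm) begins 51 mm behind the grasp point.
Start: joints at [-1.31, 0.321, -0.07, 1.45, 0.023, 1.371, -0.057], TCP at [0.159, 0.63, 0.24] pointing down, gripper open.
Joint ranges: [-2.86, 2.86], [-0.3, 2.09], [-1.38, 1.24], [0.06, 2.45], [-1.56, 4.7], [0.09, 2.05], [-2.69, 2.69]. Speed limits (rad/s): [2.57, 2.57, 3.14, 3.14, 3.14, 3.14, 3.14].

INTERFACE

Orientations are given as a rotation vector (axis times angle).
In Python, from bench import * gives the robot as it stands.
- The arm moves only by the tool send_rows, never from a script. Its arguments are lists of equal length, an entry for each row: "xyz": the shift along the tool's x, y, z in mm, a list of three; "dr": the turn, a rotation vector about the tool's x, y, z in rad, a list of three. A call has exactly 10 rows; each row is the pose to reach, as a shift and turn from the pose commanded when the call began, along the tool's axes at that moment; what a row does not reach only later rows make up. A row lasts 1/12 s, in which the tool goes at most 41.7 mm and 7.16 degrees, less where a joint would pass 70% of its speed; a pose out of reach is approached as far as the arm can. A call with a gripper value outside its range is refused whole. "jaw" is the finger opening in mm, from 0 to 87, set as the call begins (left out, the last holds). The fingers move at their own pace and stop on an object; "grip_force" is the grip in N (left out, the last holds). Time passes only in rows, so rows that repeat a pose let the fingers close, or fill a call up. It gives the time, the measured TCP pose, the force, the opening and the grip force at its end, in the units of the state.
- get_state(): the state, without advancing time (a new reading comes with each control period).
- get_image(name): name is "scene" or "side" or "wrist"; returns the picture (384x512x3 uint8, red, green, blue); there is no depth.
- calibration(name): a dict with "vfov" (degrees; the focal length in pixels is half the picture's height over the tangent of half this angle, whatever the lens; pixels are square), "cx", "cy" (the principal point, pixels), "k1" (the pictures are not rectified: a ray, as slopes to the right and down, at radius r is drawn at 1 + k1 r^2 times it, then the intrinsics apply), "rvec" (rotation vector, rad) and "tvec" (3), from world to camera coordinates, as OpenCV has them; the wrist camera has in their place "hand_eye" (4x4, takes a point from camera to tool coordinates, whose origin is the TCP and whose axes are the flange's). Camera axes: x right, y down, z forward; pixel columns grow to the right and rows downward; lengths in m; the calibration is good to about 2 mm. A picture is of the moment at which its call begins: read the wrist's pose just before it. calibration takes no time and is no camera call.
- close_job(): hands the job in; it is judged then, once.
The state is a dict: "time": time; "joint_positions": joint angles; "qd": joint speeds; "joint_torque": joint torques, N m; "position": TCP position; "tool_rot": TCP orientation; "ft_force": force on the tool from outside, world axes, zero at the start; "torque": the same for the moment, N m; "grip_width": opening from 0.0 (shut) to 1.0 (fully open); "grip_force": force on a finger pad.
Only numpy, scipy, OpenCV 4.12 (cv2) and the standard library are available. Lean on these libraries where they do the work, as an engineer would, in place of code of your own. Each camera call takes 0.05 s, during which the arm holds its last target. There are 200 camera calls.

TASK

Get the shoe polisher set up on its charging dock. First take the red polish tin off the dock and stand it back on the bare cork pad of the lazy Susan; then clip the battery pack into the dock's bay by hooking its orange tongue under the orange lip and swinging its other end down until it lies flat; then seat the polisher fully home over the dock's two pegs, and last push the red-knobbed switch all the way over to on. Leave the other things where they are.

Things in the scene. Friction and masses are not known exactly. Their poses are not given: they have to be found in the camera images.
- pad (a point): Centre of the bare cork pad (diameter 90 mm) on the lazy Susan's turning disc, at the disc's top (26 mm above the bench). The tin stands here. It lies 70 mm from the axis of the disc (radius 125 mm, turns stiffly); the glass bowl and the brush stand on the same disc, each 122 mm from the pad's centre.
- pegs (a point): Point half-way between the dock's two steel pegs, on the dock's top surface (12 mm above the bench), dock axes. The pegs stand at x = +50 and -50 mm, diameter 14 mm, 20 mm tall, tapering over the top 6 mm to diameter 6. Dock axes: x along the pegs and the bay, roughly away from the robot; y from the pegs to the bay; z up. The dock is fixed, a grey plate 225 (x) by 280 mm (y).
- bay (a point): Middle of the battery bay's floor (dock top), where the middle of the pack's underside belongs; dock axes. At the +x end a stop 10 mm high and 6 mm thick, face at x = +51.5 mm, keeps the pack from going in level. Four corner guides, 12 mm high, faces at y = +30 and -30 mm, stand at x -46 to -28 and +33 to +51 mm; the sides between are open for fingers.
- lip (a point): Middle of the free lower edge of the orange lip at the bay's -x end, dock axes: x = -58.5 mm from bay, 14 mm above the bay floor. The lip is 70 mm wide (y), 5 mm thick and reaches 9 mm further to -x, where a wall closes the pocket under it (wall face at x = -67.5 mm from bay).
- pack: Black battery pack, 100 mm long (x), 56 wide (y), 44 high, 0.35 kg, plus an orange tongue at its -x end: 16 mm long, 40 wide, 8 thick, level with the underside. Starts flat on the bench. Origin: centre of the body's underside (tongue not counted). In the bay its axes point as the dock's; play 3 mm lengthwise, 2 mm each side. About 10 degrees of tilt, tongue down, suits hooking in.
- polisher: Blue shoe polisher, 0.7 kg, 172 mm tall, standing on the bench: foot 130 (x) by 80 (y) by 22 mm; column 64 by 46 mm; two rollers, diameter 64, to 77 mm either side along x, axis 85 mm up. Two 18 mm square holes through the foot at x = +50 and -50 mm drop over the dock's pegs, either way round, until the foot rests on the dock. Origin: centre of the underside.
- polisher_center (a point): Point on the polisher's middle axis 86 mm above its underside, with its axes. The handle is a black upright fin on top, 70 mm long (x), 24 mm thick (y), from 38 to 86 mm above this point: grip it across y from above.
- switch_tip (a point): Centre of the switch's red ball, diameter 26 mm, on a rod 60 mm from the pivot. The pivot is a line along the dock's y, 22 mm above the dock's top, 105 mm to +x of bay. Off, the ball is 29 mm on the -x side of the pivot; on, 29 mm on the +x side; both times 53 mm above the pivot.
- tin: Red-lidded round shoe polish tin, diameter 66 mm, 28 mm high, 0.12 kg, starts standing on the dock between the two pegs. Origin at the centre of its underside.
- tin_center (a point): Centre of the polish tin, 14 mm above its underside; z is the tin's axis.
- pack_center (a point): Centre of the pack's body, 22 mm above its underside, with the pack's axes.
- tongue (a point): Tip of the pack's tongue, at x = -66 mm, 4 mm above the underside plane, with the pack's axes.
- switch (a joint): Angle of the dock's switch, a lever with a red ball: 0 is off (leaning towards the bay, -x of the dock), 1.0 rad is fully on (leaning to +x of the dock). It stays where it is left; a push of 1 to 2 N moves it.
- bowl: Small glass bowl on the lazy Susan, diameter 80 mm, 45 mm high. Leave alone.
- brush: Round wooden brush on the lazy Susan, diameter 64 mm, 48 mm high. Leave alone.
- opener: Flat steel bottle opener, 138 mm long, on the bench beyond the lazy Susan. Leave alone.
- clog: Black plastic clog, 270 mm long, at the far side of the bench. Leave alone.
- spray: Spray can, 165 mm tall, at the far left. Leave alone.
- tin2: Yellow-lidded polish tin, same size as the red one, at the far side. Leave alone.

How it is judged:
By the outcome, as a careful person would: the job done as asked, in the order asked, and still so for the second after the job is handed in, with the robot touching nothing.
It also fails if it takes over 72 s, if anything falls off the work surface, if the arm or the gripper's body presses on something with over 40 N, if the wrist force passes 120 N, or if a joint passes its speed limit or range.

## Working session

There is one attempt and no reset: what is moved stays moved. The work goes in short steps, Python scripts to look and compute and a tool call to move; the robot and the scene stay as the last step left them, time stands still between calls to the robot, and variables do not carry over. Pictures are saved under pics/ and viewed, at most 10 in all, crops included, and the job is handed in when it is done.

Besides the shell and the picture viewer there is one more tool, called after "Emit:" in YAML: its name, and indented under it one key for each argument. send_rows: Moves the arm, as the interface text tells. Its arguments: {"type":"object","properties":{"xyz":{"type":"array"},"dr":{"type":"array"},"jaw":{"type":"number"},"grip_force":{"type":"number"}},"required":["xyz","dr"]}

```bash
ls; mkdir -p pics
cat > h.py <<'E'
import numpy as np, cv2
from bench import *
from scipy.spatial.transform import Rotation as R
def K(c,n=384): f=n/2/np.tan(np.radians(c['vfov'])/2); return f
def ext(name):
    c=calibration(name)
    if name=='wrist':
        s=get_state(); T=np.eye(4); T[:3,:3]=R.from_rotvec(s['tool_rot']).as_matrix(); T[:3,3]=s['position']
        M=T@np.array(c['hand_eye']); return c,M[:3,:3],M[:3,3]
    Rw=R.from_rotvec(np.ravel(c['rvec'])).as_matrix(); return c,Rw.T,-Rw.T@np.ravel(c['tvec'])
def ray(E,px):
    c,Rc,o=E; f=K(c); d=np.array([(px[0]-c['cx'])/f,(px[1]-c['cy'])/f]); u=d.copy()
    for _ in range(30): u=d/(1+c['k1']*(u@u))
    return o,Rc@np.array([u[0],u[1],1])
def onz(E,px,z):
    o,d=ray(E,px); return o+d*(z-o[2])/d[2]
def proj(E,P):
    c,Rc,o=E; P=np.atleast_2d(P); q=(P-o)@Rc; u=q[:,:2]/q[:,2:]; r2=(u**2).sum(1,keepdims=True)
    return u*(1+c['k1']*r2)*K(c)+[c['cx'],c['cy']]
def snap(name,fn):
    E=ext(name); im=np.array(get_image(name)); cv2.imwrite('pics/'+fn+'.png',im[:,:,::-1]); np.save('pics/'+fn+'.npy',im)
    import pickle; pickle.dump(E,open('pics/'+fn+'.pkl','wb')); return E,im
def load(fn):
    import pickle; return pickle.load(open('pics/'+fn+'.pkl','rb')),np.load('pics/'+fn+'.npy')
E
python3 - <<'E'
from h import *
ims=[]
for n in ['scene','side','wrist']:
    E,im=snap(n,n+'0'); ims.append(im); print(n,E[2],E[1][:,2],E[0]['vfov'],E[0]['k1'])
s=get_state(); print(s)
cv2.imwrite('pics/sc_big.png',cv2.resize(ims[0],(800,600),interpolation=cv2.INTER_CUBIC)[:,:,::-1])
cv2.imwrite('pics/sd_big.png',cv2.resize(ims[1],(800,600),interpolation=cv2.INTER_CUBIC)[:,:,::-1])
E
```

```text
pics
scene [1.21353358 0.34986952 1.08780782] [-0.50524466 -0.29494661 -0.81100822] 49.018131704134795 -0.10865694528586244
side [ 0.40951848 -0.71398359  0.90525895] [ 0.14050643  0.62905526 -0.76455702] 56.93215435842011 -0.11026944964345954
wrist [0.08565329 0.64890555 0.38318169] [ 0.26571987 -0.06969175 -0.96152796] 65.32475741453278 -0.06972846023772822
{'time': 0.15, 'joint_positions': array([-1.30990085,  0.32168426, -0.07004688,  1.45136945,  0.02260595,
        1.37080814, -0.05689417]), 'qd': array([ 0.00067628, -0.00184518, -0.00119848, -0.00334467, -0.00115448,
        0.00070246, -0.0009639 ]), 'joint_torque': array([-2.86538061e-04, -4.91795576e+01, -4.04686360e-01, -3.12878931e+01,
       -6.39546127e-02,  4.04100842e-02,  1.26919599e-04]), 'position': array([0.15876767, 0.62991441, 0.23870469]), 'tool_rot': array([-3.86680350e-01, -3.11762317e+00,  2.32690851e-03]), 'ft_force': array([-0.33583517, -0.24615191, -0.19894962]), 'torque': array([0.00150699, 0.02474039, 0.03442343]), 'grip_force': 0.0, 'grip_width': 1.0029085846648207}
```

View pics/sc_big.png

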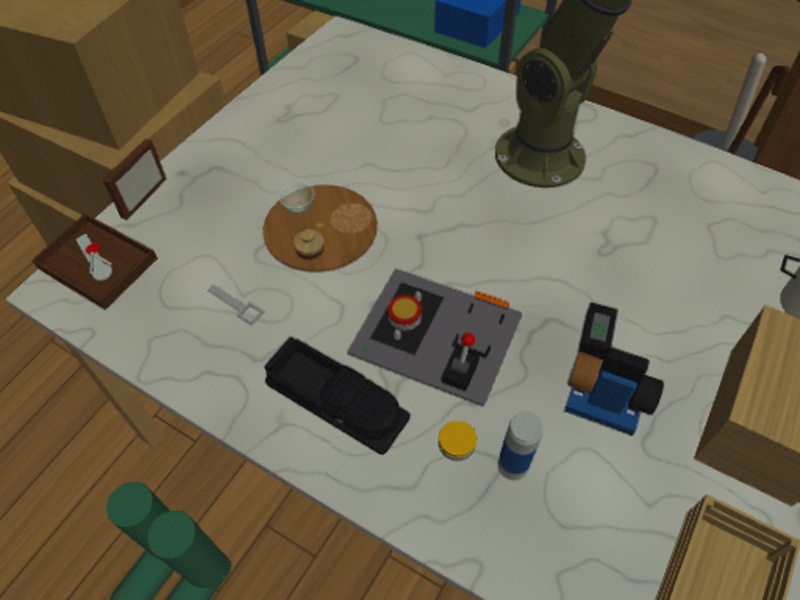

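View pics/sd_big.png

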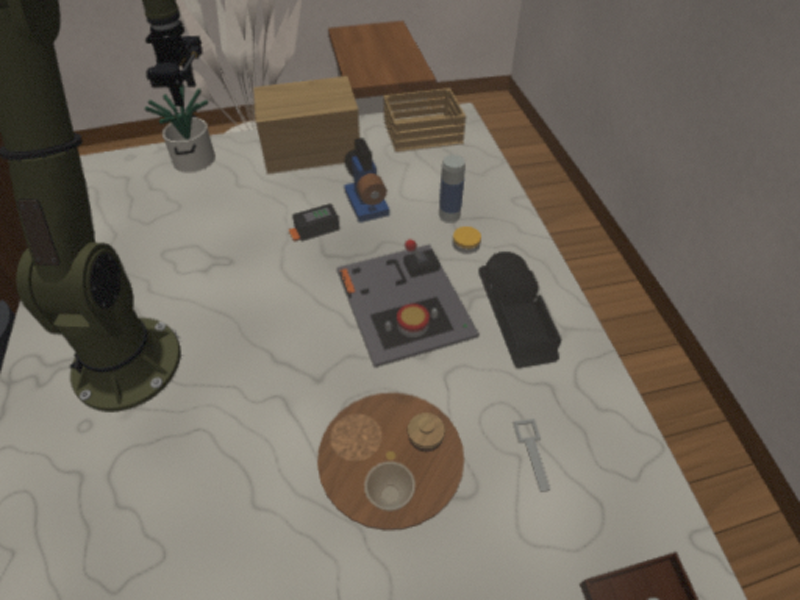

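The scene picture shows the dock (big px corners about 397,270 / 521,314 / 484,404 / 349,352), the red tin at 405,310, the switch ball at 468,340, the cork pad at 350,217, the pack at 600,325 and the polisher at 610,385. In the side picture the pack is at 315,222 with its tongue at 294,234 on the left, the polisher is at 367,190, and the pad at 356,437.

```bash
cat > m1.py <<'E'
from h import *
k=0.64
for n,dock,tin,pad,disc,ball,lip,foot,packtop,tongue in [
 ('scene',[(397,270),(521,314),(484,404),(349,352)],(405,309),(350,217),(320,226),(468,340),(491,299),[(567,412),(635,433)],[],None),
 ('side',[(337,266),(430,247),(477,333),(375,363)],(413,317),(356,437),(391,458),(411,245),(347,280),[(355,218),(388,214)],[],(294,234))]:
    E,im=load(n+'0'); 
    b=lambda p,z: np.round(onz(E,(np.array(p)+.5)*k-.5,z)*1000,1)[:2]
    print(n,'dock',[b(p,.012) for p in dock],'tin',b(tin,.04),'pad',b(pad,.026),'disc',b(disc,.026),'ball',b(ball,.087),'foot',[b(p,0) for p in foot],'tongue',tongue and b(tongue,.004))
    # bird's-eye, 1px=1mm; u=y from 0.5 down.. rows: x 0.9->0.3, cols y 0.45->-0.35
for n,z in (('scene',.012),('side',.012)):
    E,im=load(n+'0')
    X,Y=np.meshgrid(np.linspace(.9,.3,600),np.linspace(.45,-.35,800),indexing='ij')
    p=proj(E,np.c_[X.ravel(),Y.ravel(),np.full(X.size,z)]).astype(np.float32).reshape(600,800,2)
    bev=cv2.remap(im,p[...,0],p[...,1],cv2.INTER_CUBIC)
    cv2.imwrite(f'pics/bev_{n}.png',bev[:,:,::-1])
    hsv=cv2.cvtColor(bev,cv2.COLOR_RGB2HSV)
E
python3 m1.py
```

```text
scene dock [array([ 492. , -108.5]), array([461.9, 162.2]), array([677.1, 188.5]), array([709.4, -84. ])] tin [585.6 -33. ] pad [ 426.7 -268.6] disc [ 481.9 -310.2] ball [614.7 116.8] foot [array([609. , 326.2]), array([586. , 451.1])] tongue None
side dock [array([456.6, 160.5]), array([675.6, 174. ]), array([706. , -88.3]), array([ 490.8, -114.7])] tin [583.5 -41.2] pad [ 427.9 -269.1] disc [ 479.2 -320.6] ball [615.3 114.1] foot [array([524.2, 326.1]), array([606.8, 322.8])] tongue [371.2 297.2]
```

View pics/bev_side.png

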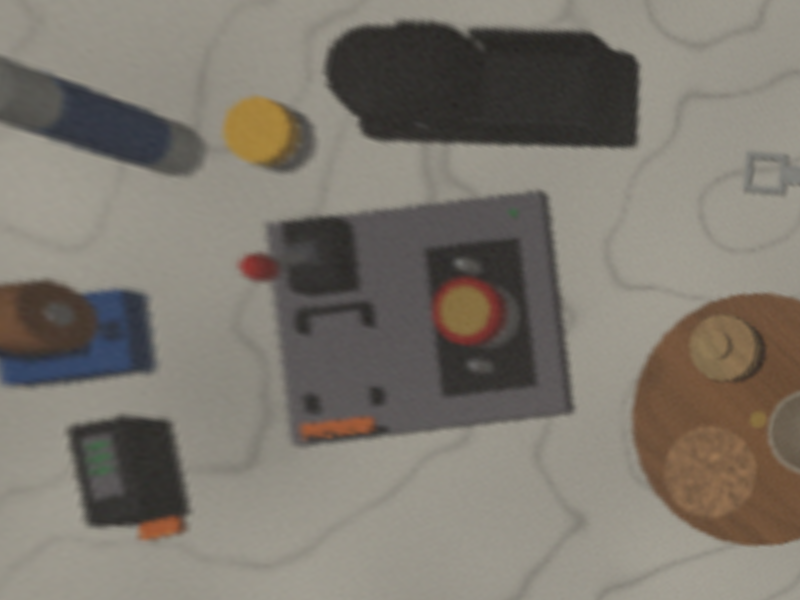

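The bird's-eye view (1 px = 1 mm, x = 900-row, y = 450-col) shows the dock with corners near (297,441), (571,411), (545,192) and (268,225), so its yaw is about 6.8 deg. The pack is at (130,475) with its tongue towards the robot, and the polisher foot is at (75,335), turned about 96 deg. I'll move over the tin next.

```bash
cat >> h.py <<'E'
def toolR(a,tilt=0,b=None):
    a=np.radians(a); M=np.array([[-np.sin(a),np.cos(a),0],[np.cos(a),np.sin(a),0],[0,0,-1]]).T
    ax=M[:,1] if b is None else b
    return R.from_rotvec(np.radians(tilt)*ax).as_matrix()@M
def goal(p,a,tilt=0,pr=True):
    s=get_state(); M=R.from_rotvec(s['tool_rot']).as_matrix(); G=toolR(a,tilt)
    t=M.T@(np.array(p)-s['position'])*1000; r=R.from_matrix(M.T@G).as_rotvec()
    print('xyz',np.round(t,1),'dr',np.round(r,3))
def st():
    s=get_state(); M=R.from_rotvec(s['tool_rot']).as_matrix()
    print('t',round(s['time'],2),'p',np.round(s['position']*1000,1),'ya',round(np.degrees(np.arctan2(M[1,1],M[0,1])),1),'z',np.round(M[:,2],3),'F',np.round(s['ft_force'],1),'w',round(s['grip_width']*87,1),'g',round(s['grip_force'],1),'q',np.round(s['joint_positions'],2))
E
python3 -c "
from h import *
c=calibration('wrist');print(np.round(c['hand_eye'],3)); print(nose_length if 'nose_length' in globals() else [k for k in globals() if not k.startswith('_')])
st();goal([.56,-.035,.24],96.8)"
```

```text
[[-0.001 -0.962 -0.275  0.075]
 [ 1.    -0.001 -0.001  0.   ]
 [ 0.001 -0.275  0.962 -0.145]
 [ 0.     0.     0.     1.   ]]
0.017
t 0.15 p [158.8 629.9 238.7] ya 75.9 z [-0.    -0.001 -1.   ] F [-0.3 -0.2 -0.2] w 87.3 g 0.0 q [-1.31  0.32 -0.07  1.45  0.02  1.37 -0.06]
xyz [-5.515e+02 -5.467e+02 -4.000e-01] dr [-0.001 -0.    -0.365]
```

Emit:
send_rows:
  xyz:
    - [-35, -35, 0]
    - [-70, -70, 0]
    - [-100, -100, 0]
    - [-130, -130, 0]
    - [-160, -160, 0]
    - [-190, -190, 0]
    - [-220, -220, 0]
    - [-250, -250, 0]
    - [-280, -280, 0]
    - [-310, -310, 0]
  dr:
    - [0, 0, 0]
    - [0, 0, 0]
    - [0, 0, 0]
    - [0, 0, 0]
    - [0, 0, 0]
    - [0, 0, 0]
    - [0, 0, 0]
    - [0, 0, 0]
    - [0, 0, 0]
    - [0, 0, 0]

```text
time: 0.98
position: [0.3731, 0.2706, 0.2395]
tool_rot: [0.386, 3.118, 0.001]
ft_force: [1.4, 0.2, 0.6]
grip_width: 0.999
grip_force: 0.0
```

Emit:
send_rows:
  xyz:
    - [-28, -28, 0]
    - [-56, -56, 0]
    - [-84, -84, 0]
    - [-112, -112, 0]
    - [-140, -140, 0]
    - [-168, -168, 0]
    - [-196, -192, 0]
    - [-220, -216, 0]
    - [-236, -232, 0]
    - [-241, -237, 0]
  dr:
    - [0, 0, -0.04]
    - [0, 0, -0.08]
    - [0, 0, -0.12]
    - [0, 0, -0.16]
    - [0, 0, -0.2]
    - [0, 0, -0.24]
    - [0, 0, -0.28]
    - [0, 0, -0.32]
    - [0, 0, -0.35]
    - [0, 0, -0.365]

```text
time: 1.82
position: [0.5494, -0.0211, 0.2395]
tool_rot: [-0.178, 3.136, -0.004]
ft_force: [-0.7, -0.1, 0.9]
grip_width: 1.002
grip_force: 0.0
```

Run:
```python
from h import *
st(); E,im=snap('wrist','w1')
X,Y=np.meshgrid(np.linspace(.75,.45,600),np.linspace(.23,-.17,800),indexing='ij')
p=proj(E,np.c_[X.ravel(),Y.ravel(),np.full(X.size,.012)]).astype(np.float32).reshape(600,800,2)
bev=cv2.remap(im,p[...,0],p[...,1],cv2.INTER_CUBIC); cv2.imwrite('pics/bev_w1.png',bev[:,:,::-1])
```

```text
t 1.82 p [549.4 -21.1 239.5] ya 96.5 z [ 0.001 -0.003 -1.   ] F [-0.7 -0.1  0.9] w 87.2 g 0.0 q [-0.59  0.11  0.63  1.72 -0.07  1.33  1.73]
```

View pics/bev_w1.png

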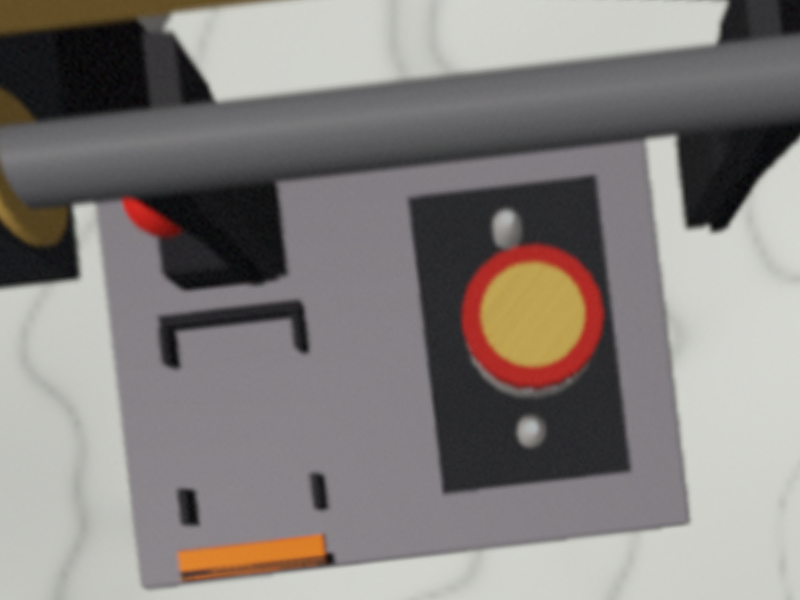

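The wrist bird's-eye (0.5 mm/px) shows the tin lid centred near (532,316), the peg tops near (506,217) and (530,424), and the orange lip from (178,555) to (327,540). The stop is at (160-300,320) and the ball at (150,215).

```bash
cat > m2.py <<'E'
from h import *
E,im=load('w1'); C=E[2]; print('C',C)
def q(px,h):
    Q=np.array([.75-px[1]*.3/599,.23-px[0]*.4/799,.012]); return (Q+(C-Q)*(h-.012)/(C[2]-.012))[:2]*1000
hsv=cv2.cvtColor(cv2.imread('pics/bev_w1.png'),cv2.COLOR_BGR2HSV)
red=cv2.inRange(hsv,(0,120,60),(8,255,255))|cv2.inRange(hsv,(172,120,60),(180,255,255))
red[:, :300]=0; red=cv2.morphologyEx(red,cv2.MORPH_OPEN,np.ones((5,5)))
pt=np.array(np.nonzero(red)[::-1]).T.astype(np.float32); c,r=cv2.minEnclosingCircle(pt); print('lid px',c,r,'world',q(c,.04),'diam',np.linalg.norm(q((c[0]-r,c[1]),.04)-q((c[0]+r,c[1]),.04)))
ora=cv2.inRange(hsv,(9,150,80),(20,255,255)); ora[:450]=0;ora[:,:120]=0;ora[:,450:]=0
pt=np.array(np.nonzero(ora)[::-1]).T.astype(np.float32); b=cv2.minAreaRect(pt); print('lip',b)
for n,p,h in [('cornerNL',(145,588),.012),('cornerNR',(688,522),.012),('peg+',(507,212),.032),('peg-',(530,424),.032),('peg-base?',(530,448),.012),('blk',(410,198),.012),('blk',(597,177),.012),('blk',(629,470),.012),('blk',(443,492),.012),
 ('lipTL',(178,551),.031),('lipTR',(325,534),.031),('stopT L',(160,318),.022),('stopT R',(301,302),.022),('guideL nr',(190,489),.024),('ball',(150,212),.087)]:
    print(n,np.round(q(p,h),1))
E
python3 m2.py
```

```text
C [ 0.47445225 -0.02866242  0.38406397]
lid px (532.1453247070312, 315.2392883300781) 73.34162902832031 world [583.26223759 -35.82294469] diam 67.90712436468283
lip ((252.6785888671875, 557.3411254882812), (28.899517059326172, 146.38494873046875), 83.10757446289062)
cornerNL [455.5 157.4]
cornerNR [ 488.6 -114.4]
peg+ [634.7 -24.1]
peg- [534.2 -35. ]
peg-base? [525.6 -35.3]
blk [650.8  24.7]
blk [661.4 -68.9]
blk [514.6 -84.9]
blk [503.6   8.2]
lipTL [474.1 132.2]
lipTR [482.1  62.4]
stopT L [587.6 145.1]
stopT R [595.4  76.4]
guideL nr [504.1 129.6]
ball [609.7 117.9]
```

```bash
python3 -c "
from h import *
goal([.5835,-.036,.032],96.4)"
```

```text
xyz [-32.2 -18.7 207.4] dr [-0.003  0.     0.002]
```

Emit:
send_rows:
  xyz:
    - [-20, -10, 25]
    - [-32, -19, 60]
    - [-32, -19, 95]
    - [-32, -19, 125]
    - [-32, -19, 150]
    - [-32, -19, 170]
    - [-32, -19, 185]
    - [-32, -19, 195]
    - [-32, -19, 203]
    - [-32, -19, 207]
  dr:
    - [0, 0, 0]
    - [0, 0, 0]
    - [0, 0, 0]
    - [0, 0, 0]
    - [0, 0, 0]
    - [0, 0, 0]
    - [0, 0, 0]
    - [0, 0, 0]
    - [0, 0, 0]
    - [0, 0, 0]
  jaw: 87

```text
time: 2.7
position: [0.582, -0.0305, 0.0318]
tool_rot: [0.186, -3.135, -0.001]
ft_force: [-0.8, -0.4, -0.1]
grip_width: 1.002
grip_force: 0.0
```

Emit:
send_rows:
  xyz:
    - [0, 0, 0]
    - [0, 0, 0]
    - [0, 0, 0]
    - [0, 0, 0]
    - [0, 0, 0]
    - [0, 0, 0]
    - [0, 0, 0]
    - [0, 0, -10]
    - [0, 0, -30]
    - [0, 0, -55]
  dr:
    - [0, 0, 0]
    - [0, 0, 0]
    - [0, 0, 0]
    - [0, 0, 0]
    - [0, 0, 0]
    - [0, 0, 0]
    - [0, 0, 0]
    - [0, 0, 0]
    - [0, 0, 0]
    - [0, 0, 0]
  jaw: 55
  grip_force: 20

```text
time: 3.53
position: [0.5803, -0.0306, 0.0866]
tool_rot: [0.185, -3.131, -0.0]
ft_force: [0.6, 0.1, -0.9]
grip_width: 0.752
grip_force: 20.0
```

Run:
```python
from h import *
st()
for n in ('scene','side'):
    E,im=load(n+'0'); hsv=cv2.cvtColor(im,cv2.COLOR_RGB2HSV)
    # cork pad: local refine via view crop; print disc ellipse centre
    c=proj(E,[.427,-.269,.026])[0]; print(n,'pad guess px',c)
ims=[]
for n in ('scene','side'):
    E,im=load(n+'0')
    X,Y=np.meshgrid(np.linspace(.62,.32,400),np.linspace(-.17,-.47,400),indexing='ij')
    p=proj(E,np.c_[X.ravel(),Y.ravel(),np.full(X.size,.026)]).astype(np.float32).reshape(400,400,2)
    ims.append(cv2.remap(im,p[...,0],p[...,1],cv2.INTER_CUBIC))
cv2.imwrite('pics/pad.png',np.hstack(ims)[:,:,::-1])
goal([.427,-.269,.15],96.4)
```

```text
t 3.53 p [580.3 -30.6  86.6] ya 96.8 z [-0.005 -0.    -1.   ] F [ 0.6  0.1 -0.9] w 65.4 g 20.0 q [-0.51  0.34  0.61  1.82 -0.22  1.06  1.88]
scene pad guess px [223.67236809 138.70976287]
side pad guess px [227.33631268 279.52658266]
xyz [ 180.7 -218.6  -62.7] dr [ 0.001 -0.005  0.007]
```

View pics/pad.png

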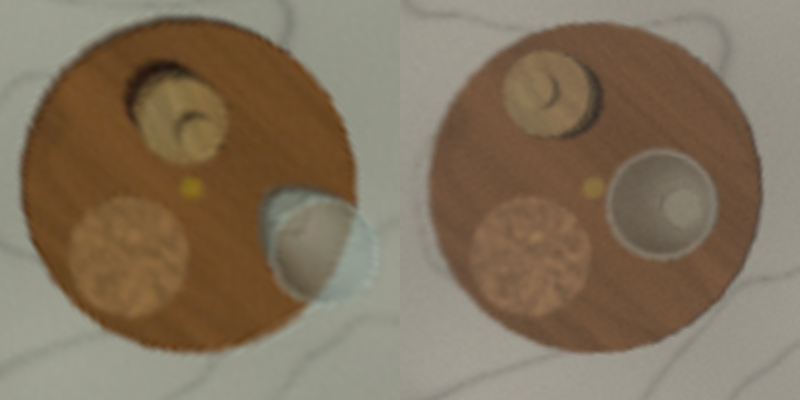

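The red tin is held (65 mm opening). The pad shows at (129,257) on both bird's-eyes, which agree on (0.427, -0.268); the bowl and brush stand clear. Carrying the tin there.

Emit:
send_rows:
  xyz:
    - [15, -15, -25]
    - [35, -40, -45]
    - [60, -70, -55]
    - [88, -104, -60]
    - [115, -138, -60]
    - [140, -168, -60]
    - [160, -193, -60]
    - [173, -210, -60]
    - [180, -217, -60]
    - [180, -218, -60]
  dr:
    - [0, 0, 0]
    - [0, 0, 0]
    - [0, 0, 0]
    - [0, 0, 0]
    - [0, 0, 0]
    - [0, 0, 0]
    - [0, 0, 0]
    - [0, 0, 0]
    - [0, 0, 0]
    - [0, 0, 0]

```text
time: 4.37
position: [0.4277, -0.2703, 0.1477]
tool_rot: [0.179, -3.136, -0.001]
ft_force: [0.6, -0.4, -1.0]
grip_width: 0.758
grip_force: 20.0
```

```bash
python3 -c "
from h import *
st();goal([.4268,-.268,.046],96.4)"
```

```text
t 4.37 p [ 427.7 -270.3  147.7] ya 96.5 z [-0.     0.001 -1.   ] F [ 0.6 -0.4 -1. ] w 65.9 g 20.0 q [-0.27  0.09  0.82  1.94 -0.08  1.14  2.27]
xyz [  0.7   2.3 101.7] dr [0.001 0.    0.002]
```

Emit:
send_rows:
  xyz:
    - [0, 1, 12]
    - [0, 1, 30]
    - [0, 1, 50]
    - [0, 1, 68]
    - [0, 1, 82]
    - [0, 1, 91]
    - [0, 1, 96]
    - [0, 1, 99]
    - [0, 1, 101]
    - [0, 1, 101]
  dr:
    - [0, 0, 0]
    - [0, 0, 0]
    - [0, 0, 0]
    - [0, 0, 0]
    - [0, 0, 0]
    - [0, 0, 0]
    - [0, 0, 0]
    - [0, 0, 0]
    - [0, 0, 0]
    - [0, 0, 0]

```text
time: 5.2
position: [0.4301, -0.267, 0.0474]
tool_rot: [-0.187, 3.135, 0.002]
ft_force: [-0.6, 2.1, 2.4]
grip_width: 0.754
grip_force: 20.0
```

```bash
python3 -c "
from h import *
st();goal([.4268,-.268,.0455],96.4)"
```

```text
t 5.2 p [ 430.1 -267.    47.4] ya 96.8 z [ 0.001  0.001 -1.   ] F [-0.6  2.1  2.4] w 65.6 g 20.0 q [-0.21  0.26  0.79  2.03 -0.23  0.94  2.4 ]
xyz [ 3.4 -0.6  1.9] dr [0.001 0.001 0.008]
```

Emit:
send_rows:
  xyz:
    - [1, 0, 0]
    - [1, 0, 0]
    - [1, 0, 0]
    - [1, 0, 0]
    - [1, 0, 0]
    - [1, 0, -8]
    - [1, 0, -25]
    - [1, 0, -50]
    - [1, 0, -85]
    - [1, 0, -120]
  dr:
    - [0, 0, 0]
    - [0, 0, 0]
    - [0, 0, 0]
    - [0, 0, 0]
    - [0, 0, 0]
    - [0, 0, 0]
    - [0, 0, 0]
    - [0, 0, 0]
    - [0, 0, 0]
    - [0, 0, 0]
  jaw: 78

```text
time: 6.03
position: [0.4273, -0.2681, 0.1678]
tool_rot: [0.184, -3.135, 0.0]
ft_force: [1.0, -0.2, 0.7]
grip_width: 0.897
grip_force: 0.0
```

Run:
```python
from h import *
st(); E,im=snap('side','side1')
hsv=cv2.cvtColor(im,cv2.COLOR_RGB2HSV)
red=cv2.inRange(hsv,(0,130,60),(7,255,255))|cv2.inRange(hsv,(172,130,60),(180,255,255))
n,l,s,c=cv2.connectedComponentsWithStats(red)
for i in range(1,n):
    if s[i,4]>30: print(s[i], onz(E,c[i],.054))
# pack estimate from bev_side
goal([.41,.33,.24],100)
```

```text
t 6.03 p [ 427.3 -268.1  167.8] ya 96.7 z [-0.002 -0.    -1.   ] F [ 1.  -0.2  0.7] w 78.0 g 0.0 q [-0.29  0.06  0.83  1.92 -0.05  1.18  2.25]
[217 272  24  15 101] [ 0.43178804 -0.28901068  0.054     ]
xyz [-49.3 598.8 -67.1] dr [-0.004  0.009 -0.058]
```

Emit:
send_rows:
  xyz:
    - [-12, 15, -20]
    - [-28, 45, -45]
    - [-48, 82, -60]
    - [-66, 120, -70]
    - [-80, 158, -72]
    - [-90, 196, -72]
    - [-100, 234, -72]
    - [-106, 272, -72]
    - [-112, 310, -72]
    - [-115, 348, -72]
  dr:
    - [0, 0, 0]
    - [0, 0, 0]
    - [0, 0, 0]
    - [0, 0, 0]
    - [0, 0, 0]
    - [0, 0, 0]
    - [0, 0, 0]
    - [0, 0, 0]
    - [0, 0, 0]
    - [0, 0, 0]

```text
time: 6.92
position: [0.5015, 0.0929, 0.2391]
tool_rot: [-0.185, 3.135, 0.0]
ft_force: [0.2, -0.7, 0.5]
grip_width: 0.897
grip_force: 0.0
```

Emit:
send_rows:
  xyz:
    - [0, 38, 0]
    - [0, 76, 0]
    - [2, 112, 0]
    - [6, 146, 0]
    - [10, 178, 0]
    - [14, 206, 0]
    - [17, 230, 0]
    - [19, 248, 0]
    - [20, 259, 0]
    - [20, 263, 0]
  dr:
    - [0, 0, 0]
    - [0, 0, 0]
    - [0, 0, -0.01]
    - [0, 0, -0.02]
    - [0, 0, -0.03]
    - [0, 0, -0.04]
    - [0, 0, -0.05]
    - [0, 0, -0.06]
    - [0, 0, -0.06]
    - [0, 0, -0.06]

```text
time: 7.75
position: [0.4499, 0.3515, 0.2385]
tool_rot: [0.283, -3.129, -0.0]
ft_force: [0.3, -0.0, -0.9]
grip_width: 0.891
grip_force: 0.0
```

Run:
```python
from h import *
st(); E,im=snap('wrist','w2'); print(E[2])
X,Y=np.meshgrid(np.linspace(.65,.35,600),np.linspace(.52,.12,800),indexing='ij')
p=proj(E,np.c_[X.ravel(),Y.ravel(),np.full(X.size,.044)]).astype(np.float32).reshape(600,800,2)
bev=cv2.remap(im,p[...,0],p[...,1],cv2.INTER_CUBIC); cv2.imwrite('pics/bev_w2.png',bev[:,:,::-1])
E2,im2=snap('side','side2')
hsv=cv2.cvtColor(im2,cv2.COLOR_RGB2HSV)
red=cv2.inRange(hsv,(0,130,60),(7,255,255))|cv2.inRange(hsv,(172,130,60),(180,255,255))
n,l,s,c=cv2.connectedComponentsWithStats(red)
for i in range(1,n):
    if s[i,4]>30: print(s[i], c[i],onz(E2,c[i],.054))
```

```text
t 7.75 p [449.9 351.5 238.5] ya 100.3 z [-0.  0. -1.] F [ 0.3 -0.  -0.9] w 77.5 g 0.0 q [-0.93  0.15  0.24  1.66 -0.04  1.33  1.07]
[0.37575501 0.33857174 0.38313433]
[216 264  24  23 170] [227.72352941 275.44705882] [ 0.42946069 -0.27166109  0.054     ]
```

View pics/bev_w2.png

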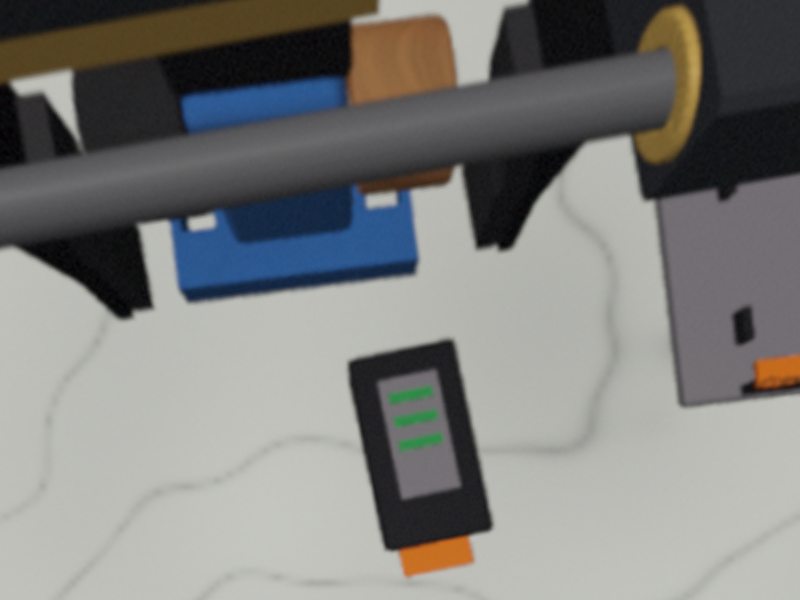

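The wrist bird's-eye shows the pack's top corners at (349,361), (453,341), (491,530) and (387,550), which puts it at (0.427, 0.310) with yaw 11.3 deg and the tongue towards the robot. The polisher foot holes are at (201,222) and (381,199). The side camera puts the tin at (0.429, -0.272), fully on the pad.

```bash
python3 -c "
from h import *
goal([.427,.3097,.030],101.3)"
```

```text
xyz [ 30.6 -34.8 208.6] dr [-0.001  0.    -0.019]
```

Emit:
send_rows:
  xyz:
    - [6, -7, 15]
    - [16, -18, 40]
    - [25, -28, 70]
    - [30, -34, 100]
    - [31, -35, 125]
    - [31, -35, 138]
    - [31, -35, 144]
    - [31, -35, 146]
    - [31, -35, 146]
    - [31, -35, 146]
  dr:
    - [0, 0, 0]
    - [0, 0, -0.01]
    - [0, 0, -0.02]
    - [0, 0, -0.02]
    - [0, 0, -0.02]
    - [0, 0, -0.02]
    - [0, 0, -0.02]
    - [0, 0, -0.02]
    - [0, 0, -0.02]
    - [0, 0, -0.02]

```text
time: 8.68
position: [0.4273, 0.3102, 0.0938]
tool_rot: [-0.309, 3.124, 0.002]
ft_force: [-0.4, 1.3, -0.6]
grip_width: 0.893
grip_force: 0.0
```

```bash
python3 -c "
from h import *
st();goal([.427,.3097,.030],101.3)"
```

```text
t 8.68 p [427.3 310.2  93.8] ya 101.3 z [ 0.002  0.001 -1.   ] F [-0.4  1.3 -0.6] w 77.7 g 0.0 q [-0.9   0.19  0.25  1.93 -0.05  1.03  1.13]
xyz [ 0.5 -0.5 63.8] dr [0.001 0.002 0.   ]
```

Emit:
send_rows:
  xyz:
    - [0, 0, 10]
    - [0, 0, 25]
    - [0, 0, 40]
    - [0, 0, 52]
    - [0, 0, 60]
    - [0, 0, 64]
    - [0, 0, 64]
    - [0, 0, 64]
    - [0, 0, 64]
    - [0, 0, 64]
  dr:
    - [0, 0, 0]
    - [0, 0, 0]
    - [0, 0, 0]
    - [0, 0, 0]
    - [0, 0, 0]
    - [0, 0, 0]
    - [0, 0, 0]
    - [0, 0, 0]
    - [0, 0, 0]
    - [0, 0, 0]

```text
time: 9.52
position: [0.4268, 0.3105, 0.0293]
tool_rot: [-0.311, 3.125, 0.002]
ft_force: [0.1, -0.5, 0.3]
grip_width: 0.894
grip_force: 0.0
```

Emit:
send_rows:
  xyz:
    - [0, 0, 0]
    - [0, 0, 0]
    - [0, 0, 0]
    - [0, 0, 0]
    - [0, 0, 0]
    - [0, 0, 0]
    - [0, 0, 0]
    - [0, 0, 0]
    - [0, 0, 0]
    - [0, 0, 0]
  dr:
    - [0, 0, 0]
    - [0, 0, 0]
    - [0, 0, 0]
    - [0, 0, 0]
    - [0, 0, 0]
    - [0, 0, 0]
    - [0, 0, 0]
    - [0, 0, 0]
    - [0, 0, 0]
    - [0, 0, 0]
  jaw: 45
  grip_force: 35

```text
time: 10.35
position: [0.4263, 0.3098, 0.0287]
tool_rot: [-0.311, 3.126, -0.0]
ft_force: [0.7, -1.7, 3.1]
grip_width: 0.64
grip_force: 35.0
```

```bash
python3 -c "
from h import *
st()"
```

```text
t 10.35 p [426.3 309.8  28.7] ya 101.4 z [ 0. -0. -1.] F [ 0.7 -1.7  3.1] w 55.7 g 35.0 q [-0.89  0.27  0.24  1.98 -0.08  0.9   1.16]
```

```bash
cat >> h.py <<'E'
BAY=np.array([.5355,.104,.012]); YAW=6.4; OFFX=-.6; OFFZ=28.7
def pk(tipx,tipz,th,dy=0,a=None):
    t=np.radians(th); O=np.array([tipx+66*np.cos(t),dy,tipz+66*np.sin(t)])
    T=O+np.array([OFFX*np.cos(t)-OFFZ*np.sin(t),0,OFFX*np.sin(t)+OFFZ*np.cos(t)])
    w=BAY+R.from_euler('z',YAW,degrees=True).apply(T/1000); print('target',np.round(w*1000,1)); goal(w,90+YAW,-th)
E
python3 -c "
from h import *
pk(-72,50,10)"
```

```text
target [523.  102.6 101.6]
xyz [ -54.  -222.2  -72.9] dr [ 0.007 -0.174  0.086]
```

Emit:
send_rows:
  xyz:
    - [0, 0, -15]
    - [0, -3, -45]
    - [-5, -15, -75]
    - [-12, -40, -90]
    - [-20, -72, -95]
    - [-28, -106, -95]
    - [-36, -140, -90]
    - [-43, -172, -83]
    - [-50, -198, -76]
    - [-53, -214, -73]
  dr:
    - [0, 0, 0]
    - [0, 0, 0]
    - [0, -0.01, 0.01]
    - [0, -0.03, 0.02]
    - [0, -0.06, 0.03]
    - [0, -0.09, 0.05]
    - [0, -0.12, 0.06]
    - [0, -0.15, 0.07]
    - [0, -0.17, 0.08]
    - [0, -0.174, 0.086]

```text
time: 11.18
position: [0.5193, 0.1069, 0.0997]
tool_rot: [-0.16, 2.966, 0.024]
ft_force: [-0.3, -0.3, -3.2]
grip_width: 0.639
grip_force: 35.0
```

Emit:
send_rows:
  xyz:
    - [-1, -6, 0]
    - [-1, -8, 0]
    - [-1, -8, 0]
    - [-1, -8, 0]
    - [-1, -8, 0]
    - [-1, -8, 0]
    - [-1, -8, 0]
    - [-1, -8, 0]
    - [-1, -8, 0]
    - [-1, -8, 0]
  dr:
    - [0, 0, 0]
    - [0, 0, 0]
    - [0, 0, 0]
    - [0, 0, 0]
    - [0, 0, 0]
    - [0, 0, 0]
    - [0, 0, 0]
    - [0, 0, 0]
    - [0, 0, 0]
    - [0, 0, 0]

```text
time: 12.02
position: [0.5222, 0.103, 0.1017]
tool_rot: [-0.166, 2.964, 0.026]
ft_force: [0.3, -0.0, -3.2]
grip_width: 0.642
grip_force: 35.0
```

Run:
```python
from h import *
st(); pk(-72,50,10)
E,im=snap('wrist','w3'); cv2.imwrite('pics/w3b.png',cv2.resize(im,(800,600),interpolation=cv2.INTER_CUBIC)[:,:,::-1])
```

```text
t 12.02 p [522.2 103.  101.7] ya 96.5 z [ 0.171  0.027 -0.985] F [ 0.3 -0.  -3.2] w 55.8 g 35.0 q [-0.68  0.06  0.44  2.06 -0.02  0.85  1.45]
target [523.  102.6 101.6]
xyz [-0.8 -0.5  0.2] dr [ 0.008 -0.001 -0.   ]
```

View pics/w3b.png

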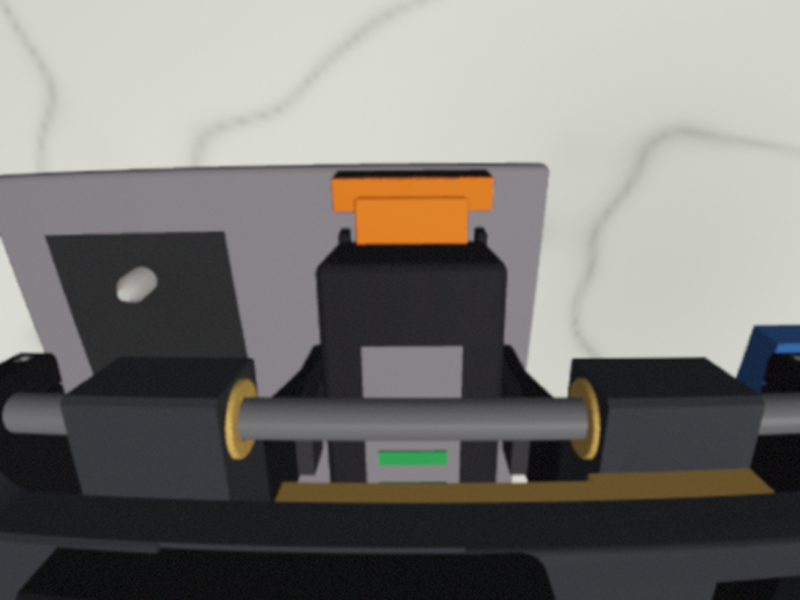

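The wrist picture shows the lip over columns 332-493 and the held tongue in front of it over 356-468, both centred near 412, so they are laterally aligned to about 1 mm. Working out the exact offset.

Run:
```python
from h import *
E,im=load('w3'); c=E[0]; print(c['cx'],c['cy'],c['k1'],np.round(E[2],4))
g=lambda p:((p[0]+.5)*.64-.5,(p[1]+.5)*.64-.5)
Rz=R.from_euler('z',-YAW,degrees=True)
for n,p,z in [('lipL',(332,212),.031),('lipR',(493,210),.031),('lipLt',(333,179),.031),('lipRt',(492,178),.031),('gL',(345,231),.024),('gR',(481,229),.024),('cornR',(547,166),.012),('peg-',(132,288),.032)]:
    print(n,np.round(Rz.apply(onz(E,g(p),z)-BAY)*1000,1))
s=get_state(); print('TCP dock',np.round(Rz.apply(s['position']-BAY)*1000,1))
# tongue: expected pixel for pack pose
M=R.from_rotvec(s['tool_rot']).as_matrix()
px=M@np.array([-1,0,0]);py=M[:,1];pz=-M[:,2]
O=s['position']-pz*OFFZ/1000-px*OFFX/1000
for q in [(-66,-20,8),(-66,20,8),(-50,-20,8),(-50,20,8),(-50,-28,44),(-50,28,44)]:
    P=O+(px*q[0]+py*q[1]+pz*q[2])/1000; print(q,np.round((proj(E,P)[0]+.5)/.64-.5,1),np.round(Rz.apply(P-BAY)*1000,1))
```

```text
263.59731972489413 190.796941650622 -0.06972846023772822 [0.4236 0.0913 0.2312]
lipL [-57.7 -33.9  19. ]
lipR [-58.5  36.6  19. ]
lipLt [-72.1 -32.4  19. ]
lipRt [-72.4  35.2  19. ]
gL [-46.8 -29.7  12. ]
gR [-47.6  33.   12. ]
cornR [-74.3  63.8   0. ]
peg- [ -21.9 -132.8   20. ]
TCP dock [-13.4   0.4  89.7]
(-66, -20, 8) [353.4 195.5] [-74.2 -19.4  57.8]
(-66, 20, 8) [468.6 195.4] [-74.2  20.6  58.1]
(-50, -20, 8) [354.9 241.2] [-58.4 -19.4  60.6]
(-50, 20, 8) [467.3 241.1] [-58.5  20.6  60.9]
(-50, -28, 44) [311.4 261.2] [-64.7 -27.7  96. ]
(-50, 28, 44) [509.9 261.2] [-64.7  28.3  96.4]
```

```bash
sed -i 's/^BAY=.*/BAY=np.array([.5353,.1055,.012]); YAW=6.7; OFFX=-.6; OFFZ=28.7/' h.py
python3 -c "
from h import *
pk(-53,26,10);pk(-53,5,10)"
```

```text
target [541.7 106.2  77.6]
xyz [-15.3   1.   27.1] dr [ 0.007 -0.001 -0.005]
target [541.7 106.2  56.6]
xyz [-11.7   0.8  47.8] dr [ 0.007 -0.001 -0.005]
```

Emit:
send_rows:
  xyz:
    - [-4, 1, 6]
    - [-9, 1, 15]
    - [-14, 1, 23]
    - [-15, 1, 27]
    - [-15, 1, 30]
    - [-14, 1, 35]
    - [-13, 1, 40]
    - [-12, 1, 44]
    - [-12, 1, 47]
    - [-12, 1, 48]
  dr:
    - [0.002, 0, -0.002]
    - [0.004, 0, -0.004]
    - [0.007, 0, -0.005]
    - [0.007, 0, -0.005]
    - [0.007, 0, -0.005]
    - [0.007, 0, -0.005]
    - [0.007, 0, -0.005]
    - [0.007, 0, -0.005]
    - [0.007, 0, -0.005]
    - [0.007, 0, -0.005]

```text
time: 12.9
position: [0.5416, 0.1063, 0.0559]
tool_rot: [-0.173, 2.964, 0.014]
ft_force: [-0.8, -0.0, -4.0]
grip_width: 0.641
grip_force: 35.0
```

Run:
```python
from h import *
st(); pk(-53,3,10);pk(-66,3,10)
E,im=snap('wrist','w4'); cv2.imwrite('pics/w4b.png',cv2.resize(im[70:230,130:400],(800,474),interpolation=cv2.INTER_CUBIC)[:,:,::-1])
```

```text
t 12.9 p [541.6 106.3  55.9] ya 96.7 z [ 0.171  0.02  -0.985] F [-0.8 -0.  -4. ] w 55.8 g 35.0 q [-0.66  0.18  0.43  2.06 -0.08  0.75  1.5 ]
target [541.7 106.2  54.6]
xyz [ 0.1 -0.1  1.2] dr [-0.    -0.002 -0.001]
target [528.8 104.7  54.6]
xyz [12.9 -0.1 -1. ] dr [-0.    -0.002 -0.001]
```

View pics/w4b.png

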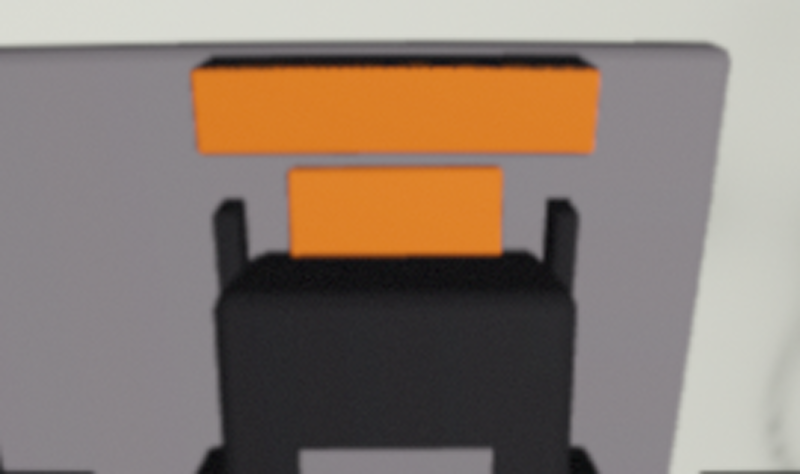

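The crop shows the tongue (290-502) centred in front of and below the lip (193-600), with the body between both guides. Sliding it under the lip.

Emit:
send_rows:
  xyz:
    - [0, 0, 1]
    - [1, 0, 2]
    - [3, 0, 2]
    - [5, 0, 1.5]
    - [7, 0, 1]
    - [9, 0, 0.7]
    - [11, 0, 0.4]
    - [12, 0, 0.2]
    - [13, 0, 0]
    - [13, 0, 0]
  dr:
    - [0, 0, 0]
    - [0, 0, 0]
    - [0, 0, 0]
    - [0, 0, 0]
    - [0, 0, 0]
    - [0, 0, 0]
    - [0, 0, 0]
    - [0, 0, 0]
    - [0, 0, 0]
    - [0, 0, 0]

```text
time: 13.78
position: [0.5291, 0.1049, 0.0543]
tool_rot: [-0.173, 2.963, 0.015]
ft_force: [0.5, 0.2, -3.1]
grip_width: 0.644
grip_force: 35.0
```

Run:
```python
from h import *
st(); pk(-66,2,10)
for t in (7,4,2,0): pk(-66,1,t)
pk(-66,0,0)
```

```text
t 13.78 p [529.1 104.9  54.3] ya 96.7 z [ 0.172  0.02  -0.985] F [ 0.5  0.2 -3.1] w 56.0 g 35.0 q [-0.67  0.15  0.43  2.09 -0.06  0.74  1.49]
target [528.8 104.7  53.6]
xyz [ 0.5 -0.2  0.6] dr [-0.    -0.001 -0.001]
target [530.7 105.   49.5]
xyz [-0.8 -0.2  5. ] dr [-0.     0.052 -0.001]
target [532.6 105.2  46.2]
xyz [-2.  -0.2  8.5] dr [-0.     0.104 -0.001]
target [533.7 105.3  44. ]
xyz [-2.7 -0.2 10.9] dr [-0.     0.139 -0.001]
target [534.7 105.4  41.7]
xyz [-3.4 -0.2 13.3] dr [-0.     0.174 -0.001]
target [534.7 105.4  40.7]
xyz [-3.2 -0.2 14.3] dr [-0.     0.174 -0.001]
```

Emit:
send_rows:
  xyz:
    - [-0.3, 0, 2]
    - [-0.7, 0, 4.5]
    - [-1.2, 0, 6.2]
    - [-1.7, 0, 7.8]
    - [-2.2, 0, 9.2]
    - [-2.6, 0, 10.5]
    - [-3, 0, 11.8]
    - [-3.3, 0, 13]
    - [-3.3, 0, 13.8]
    - [-3.3, 0, 14.3]
  dr:
    - [0, 0.02, 0]
    - [0, 0.045, 0]
    - [0, 0.07, 0]
    - [0, 0.09, 0]
    - [0, 0.112, 0]
    - [0, 0.132, 0]
    - [0, 0.15, 0]
    - [0, 0.165, 0]
    - [0, 0.172, 0]
    - [0, 0.174, 0]

```text
time: 14.62
position: [0.5354, 0.1056, 0.0407]
tool_rot: [0.183, -3.136, 0.001]
ft_force: [-0.9, -0.6, 0.6]
grip_width: 0.641
grip_force: 35.0
```

Run:
```python
from h import *
st(); pk(-66,0,0)
```

```text
t 14.62 p [535.4 105.6  40.7] ya 96.7 z [-0.001 -0.001 -1.   ] F [-0.9 -0.6  0.6] w 55.8 g 35.0 q [-0.61  0.3   0.42  1.93 -0.15  0.94  1.57]
target [534.7 105.4  40.7]
xyz [ 0.7 -0.1  0. ] dr [-0.    -0.001 -0.001]
```

Emit:
send_rows:
  xyz:
    - [0, 0, 0.5]
    - [0, 0, 1]
    - [0, 0, 2]
    - [0, 0, 2.5]
    - [0, 0, 2.5]
    - [0, 0, 2.5]
    - [0, 0, 2.5]
    - [0, 0, 2.5]
    - [0, 0, 2.5]
    - [0, 0, 2.5]
  dr:
    - [0, 0, 0]
    - [0, 0, 0]
    - [0, 0, 0]
    - [0, 0, 0]
    - [0, 0, 0]
    - [0, 0, 0]
    - [0, 0, 0]
    - [0, 0, 0]
    - [0, 0, 0]
    - [0, 0, 0]

```text
time: 15.45
position: [0.5354, 0.1055, 0.0407]
tool_rot: [-0.183, 3.136, 0.001]
ft_force: [-5.6, -0.8, 14.3]
grip_width: 0.634
grip_force: 35.0
```

Emit:
send_rows:
  xyz:
    - [0, 0, -1]
    - [0, 0, -1.5]
    - [0, 0, -2]
    - [0, 0, -2]
    - [0, 0, -2]
    - [0, 0, -10]
    - [0, 0, -30]
    - [0, 0, -60]
    - [0, 0, -95]
    - [0, 0, -130]
  dr:
    - [0, 0, 0]
    - [0, 0, 0]
    - [0, 0, 0]
    - [0, 0, 0]
    - [0, 0, 0]
    - [0, 0, 0]
    - [0, 0, 0]
    - [0, 0, 0]
    - [0, 0, 0]
    - [0, 0, 0]
  jaw: 72

```text
time: 16.28
position: [0.5344, 0.1052, 0.1696]
tool_rot: [0.182, -3.135, 0.001]
ft_force: [0.1, 0.5, -0.6]
grip_width: 0.827
grip_force: 0.0
```

Run:
```python
from h import *
st(); E,im=snap('wrist','w5')
# predicted pack-top corners if seated (z=.056) vs image
Rz=R.from_euler('z',YAW,degrees=True)
hsv=cv2.cvtColor(im,cv2.COLOR_RGB2HSV)
def show(q): return np.round(proj(E,BAY+Rz.apply(np.array(q)/1000))[0])
for q in [(-50,-28,44),(-50,28,44),(50,-28,44),(50,28,44),(-50,0,44),(50,0,44)]: print(q,show(q))
big=cv2.resize(im,(800,600),interpolation=cv2.INTER_CUBIC)
for z,col in ((44,(0,255,0)),):
    pts=np.array([(proj(E,BAY+Rz.apply(np.array(q)/1000))[0]+.5)/.64-.5 for q in [(-50,-28,z),(-50,28,z),(50,28,z),(50,-28,z)]]).astype(np.int32)
    cv2.polylines(big,[pts],True,col,1)
cv2.imwrite('pics/w5b.png',big[:,:,::-1])
goal([.47,.35,.25],96.7)
```

```text
t 16.28 p [534.4 105.2 169.6] ya 96.6 z [-0.001 -0.001 -1.   ] F [ 0.1  0.5 -0.6] w 72.0 g 0.0 q [-0.65  0.15  0.45  1.82 -0.07  1.19  1.5 ]
(-50, -28, 44) [231. 138.]
(-50, 28, 44) [296. 138.]
(50, -28, 44) [234. 244.]
(50, 28, 44) [293. 244.]
(-50, 0, 44) [264. 138.]
(50, 0, 44) [264. 244.]
xyz [ 39.5 250.3 -72.3] dr [ 0.002  0.011 -0.001]
```

View pics/w5b.png

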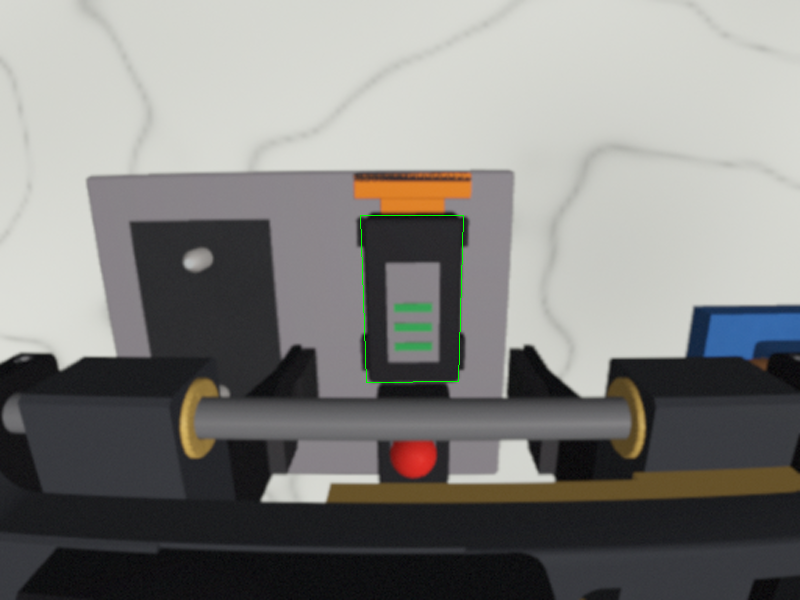

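The picture shows the pack lying flat in the bay: the green outline predicted for a seated pack coincides with its top (361-464, 215-381), with the tongue under the lip. Next I go over to the polisher, turning the tool by 90 degrees.

Emit:
send_rows:
  xyz:
    - [-4, 10, -20]
    - [-8, 25, -40]
    - [-12, 45, -60]
    - [-17, 66, -75]
    - [-22, 88, -80]
    - [-27, 110, -80]
    - [-32, 130, -80]
    - [-36, 148, -80]
    - [-40, 162, -80]
    - [-41, 171, -80]
  dr:
    - [0, 0, 0.1]
    - [0, 0, 0.2]
    - [0, 0, 0.32]
    - [0, 0, 0.44]
    - [0, 0, 0.56]
    - [0, 0, 0.68]
    - [0, 0, 0.8]
    - [0, 0, 0.92]
    - [0, 0, 1.04]
    - [0, 0, 1.16]
  jaw: 60

```text
time: 17.17
position: [0.5557, 0.2826, 0.248]
tool_rot: [-1.571, -2.72, -0.0]
ft_force: [0.8, -0.3, -0.1]
grip_width: 0.69
grip_force: 0.0
```

Emit:
send_rows:
  xyz:
    - [0, 0, 0]
    - [0, 0, 0]
    - [0, 0, 0]
    - [0, 0, 0]
    - [0, 0, 0]
    - [0, 0, 0]
    - [0, 0, 0]
    - [0, 0, 0]
    - [0, 0, 0]
    - [0, 0, 0]
  dr:
    - [0, 0, 0.11]
    - [0, 0, 0.21]
    - [0, 0, 0.3]
    - [0, 0, 0.36]
    - [0, 0, 0.4]
    - [0, 0, 0.41]
    - [0, 0, 0.41]
    - [0, 0, 0.41]
    - [0, 0, 0.41]
    - [0, 0, 0.41]

```text
time: 18.0
position: [0.5559, 0.2802, 0.2482]
tool_rot: [2.087, 2.348, -0.0]
ft_force: [0.1, 0.2, -0.0]
grip_width: 0.69
grip_force: 0.0
```

Run:
```python
from h import *
st(); E,im=snap('wrist','w6'); print(E[2])
big=lambda a,s:cv2.resize(a,s,interpolation=cv2.INTER_CUBIC)
_,w1=load('w1');_,w5=load('w5');_,w3=load('w3')
E1,_=load('w1'); E3,_=load('w3'); E5,_=load('w5')
out=np.zeros((600,800,3),np.uint8)
out[:450,:600]=big(im,(600,450))
# peg crops, x4, 50x37 px
from math import floor
Rz=R.from_euler('z',YAW,degrees=True); k=0
for En,w,q in [(E1,w1,(-18,-139,14)),(E1,w1,(82,-139,14)),(E5,w5,(-18,-139,14)),(E3,w3,(-18,-139,14))]:
    c=np.round(proj(En,BAY+Rz.apply(np.array(q)/1000))[0]).astype(int); x0,y0=c-[25,18]
    cr=w[max(y0,0):y0+37,max(x0,0):x0+50]; print('crop',k,max(x0,0),max(y0,0),cr.shape)
    if cr.size: 
        t=big(cr,(200,150))
        if k<3: out[450:600,200*k:200*k+200]=t
        else: out[0:150,600:800]=t
    k+=1
cv2.imwrite('pics/comp.png',out[:,:,::-1])
```

```text
t 18.0 p [555.9 280.2 248.2] ya 6.7 z [-0. -0. -1.] F [ 0.1  0.2 -0. ] w 60.0 g 0.0 q [-0.93  0.28  0.51  1.53 -0.14  1.37 -0.29]
[0.54672598 0.35522385 0.39282444]
crop 0 229 138 (37, 50, 3)
crop 1 230 214 (37, 50, 3)
crop 2 99 150 (37, 50, 3)
crop 3 59 168 (37, 50, 3)
```

View pics/comp.png

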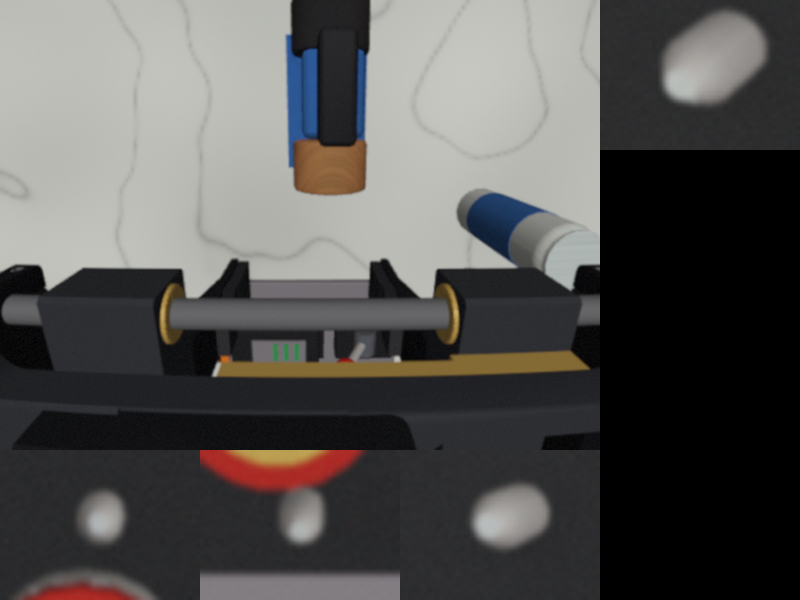

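The composite shows the fin's top face over columns 319-357 and rows 29-145 of the main panel. The foot's left edge runs from (287,35) to its lower corner at (290,167), and the four crops show clean peg silhouettes. Now fitting both.

```bash
cat > m3.py <<'E'
from h import *
from scipy.optimize import minimize
Rz=R.from_euler('z',YAW,degrees=True)
th=np.linspace(0,2*np.pi,40)
def sil(E,xy):
    P=np.vstack([np.c_[r*np.cos(th),r*np.sin(th),0*th+z] for r,z in ((7,12),(7,26),(3,32))])/1000+[xy[0],xy[1],0]
    return cv2.convexHull(((proj(E,P)+.5)*8).astype(np.float32))
for f,(x0,y0) in [('w1',(229,138)),('w1',(230,214)),('w5',(99,150)),('w3',(59,168))]:
    E,im=load(f); cr=cv2.resize(im[y0:y0+37,x0:x0+50],None,fx=8,fy=8,interpolation=cv2.INTER_CUBIC)
    v=cr.max(2).astype(int); sat=v-cr.min(2); m=((v>85)&(sat<40)).astype(np.uint8)
    n,l,s,c=cv2.connectedComponentsWithStats(m); d=np.linalg.norm(c[1:]-[200,144],axis=1)+1e3*(s[1:,4]<800)+1e3*(s[1:,4]>16000); i=1+np.argmin(d)
    A=s[i,4]; tgt=c[i]+[8*x0,8*y0]
    g=onz(E,tgt/8-.5,.022)[:2]
    def cost(p):
        M=cv2.moments(sil(E,p)); return np.sum((np.array([M['m10'],M['m01']])/M['m00']-tgt)**2)
    r=minimize(cost,g,method='Nelder-Mead',options=dict(xatol=1e-5,fatol=1e-3,initial_simplex=[g,g+[.004,0],g+[0,.004]]))
    print(f,'area',A,cv2.contourArea(sil(E,r.x)),'world',np.round(r.x*1000,1),'dock',np.round(Rz.inv().apply(np.r_[r.x,.012]-BAY)*1000,1))
E,_=load('w6'); k=384/450
for n,p,z in [('fin R top',(357,32),.172),('fin R bot',(357,142),.172),('fin L',(320,90),.172),('fin end',(338,145),.172),('fin far',(338,29),.172),('foot L up',(287,35),.022),('foot corner',(290,167),.022),('roller end',(330,194),.085),('roller L',(294,165),.085),('roller R',(366,165),.085)]:
    print(n,np.round(onz(E,((p[0]+.5)*k-.5,(p[1]+.5)*k-.5),z)*1000,1)[:2])
E
python3 m3.py
```

```text
w1 area 7171 7825.89294128865 world [532.8 -35.1] dock [ -18.9 -139.3    0. ]
w1 area 7771 8103.059002533555 world [632.3 -23.3] dock [  81.3 -139.2    0. ]
w5 area 15161 14960.932160604745 world [532.9 -35.5] dock [ -18.9 -139.8    0. ]
w3 area 28540 27763.38450623676 world [533.  -35.6] dock [ -18.8 -139.9    0. ]
fin R top [568.3 410.1]
fin R bot [577.5 348. ]
fin L [551.1 375.5]
fin end [566.1 344.8]
fin far [557.2 410.3]
foot L up [515.9 436.6]
foot corner [532.2 309.2]
roller end [572.5 297.3]
roller L [537.9 319.1]
roller R [600.4 326.6]
```

Run:
```python
from h import *
for n,p in (('scene0',(515,470)),('side0',(450,216))):
    E,_=load(n); print(n,'spray',onz(E,((p[0]+.5)*.64-.5,(p[1]+.5)*.64-.5),0))
goal([.5623,.3778,.200],7.2); goal([.5623,.3778,.148],7.2)
```

```text
scene0 spray [0.75786756 0.29143078 0.        ]
side0 spray [0.75538048 0.28209871 0.        ]
xyz [96.2 17.8 48.2] dr [-0.     0.    -0.008]
xyz [ 96.2  17.8 100.2] dr [-0.     0.    -0.008]
```

Emit:
send_rows:
  xyz:
    - [12, 2, 0]
    - [35, 6, 0]
    - [62, 11, 5]
    - [84, 16, 12]
    - [94, 18, 24]
    - [96, 18, 34]
    - [96, 18, 42]
    - [96, 18, 46]
    - [96, 18, 48]
    - [96, 18, 48]
  dr:
    - [0, 0, 0]
    - [0, 0, 0]
    - [0, 0, -0.008]
    - [0, 0, -0.008]
    - [0, 0, -0.008]
    - [0, 0, -0.008]
    - [0, 0, -0.008]
    - [0, 0, -0.008]
    - [0, 0, -0.008]
    - [0, 0, -0.008]

```text
time: 18.88
position: [0.5629, 0.3758, 0.1999]
tool_rot: [2.081, 2.353, -0.002]
ft_force: [0.4, 0.1, -0.3]
grip_width: 0.683
grip_force: 0.0
```

```bash
python3 -c "
from h import *
st();goal([.5623,.3778,.148],7.2)"
```

```text
t 18.88 p [562.9 375.8 199.9] ya 7.0 z [-0.    -0.001 -1.   ] F [ 0.4  0.1 -0.3] w 59.4 g 0.0 q [-0.97  0.42  0.47  1.45 -0.19  1.32 -0.37]
xyz [ 2.1 -0.4 51.9] dr [-0.001  0.001 -0.003]
```

Emit:
send_rows:
  xyz:
    - [1, 0, 8]
    - [2, 0, 18]
    - [2, 0, 28]
    - [2, 0, 37]
    - [2, 0, 44]
    - [2, 0, 49]
    - [2, 0, 52]
    - [2, 0, 52]
    - [2, 0, 52]
    - [2, 0, 52]
  dr:
    - [0, 0, 0]
    - [0, 0, 0]
    - [0, 0, 0]
    - [0, 0, 0]
    - [0, 0, 0]
    - [0, 0, 0]
    - [0, 0, 0]
    - [0, 0, 0]
    - [0, 0, 0]
    - [0, 0, 0]

```text
time: 19.72
position: [0.5626, 0.3798, 0.1487]
tool_rot: [2.078, 2.356, 0.001]
ft_force: [-0.3, 0.7, 0.8]
grip_width: 0.693
grip_force: 0.0
```

Emit:
send_rows:
  xyz:
    - [0, 0, 0]
    - [0, 0, 0]
    - [0, 0, 0]
    - [0, 0, 0]
    - [0, 0, 0]
    - [0, 0, 0]
    - [0, 0, 0]
    - [0, 0, 0]
    - [0, 0, 0]
    - [0, 0, 0]
  dr:
    - [0, 0, 0]
    - [0, 0, 0]
    - [0, 0, 0]
    - [0, 0, 0]
    - [0, 0, 0]
    - [0, 0, 0]
    - [0, 0, 0]
    - [0, 0, 0]
    - [0, 0, 0]
    - [0, 0, 0]
  jaw: 15
  grip_force: 50

```text
time: 20.55
position: [0.5622, 0.3797, 0.1481]
tool_rot: [-2.078, -2.356, 0.001]
ft_force: [-0.4, 0.3, 0.7]
grip_width: 0.265
grip_force: 50.0
```

```bash
python3 -c "
from h import *
st();goal([.56,.378,.28],7)"
```

```text
t 20.55 p [562.2 379.7 148.1] ya 7.2 z [-0. -0. -1.] F [-0.4  0.3  0.7] w 23.1 g 50.0 q [-0.97  0.46  0.45  1.5  -0.21  1.23 -0.36]
xyz [  -1.4   -2.4 -131.9] dr [-0.     0.     0.003]
```

Emit:
send_rows:
  xyz:
    - [0, 0, -6]
    - [0, 0, -20]
    - [0, 0, -40]
    - [0, 0, -62]
    - [0, 0, -84]
    - [-3, 0, -104]
    - [-10, -1, -119]
    - [-22, -2, -127]
    - [-40, -3, -131]
    - [-62, -5, -132]
  dr:
    - [0, 0, 0]
    - [0, 0, 0]
    - [0, 0, 0]
    - [0, 0, 0]
    - [0, 0, 0]
    - [0, 0, -0.02]
    - [0, 0, -0.06]
    - [0, 0, -0.12]
    - [0, 0, -0.2]
    - [0, 0, -0.29]

```text
time: 21.38
position: [0.5649, 0.3186, 0.2816]
tool_rot: [1.707, 2.637, 0.002]
ft_force: [-0.1, 0.0, -5.8]
grip_width: 0.272
grip_force: 50.0
```

```bash
python3 -c "
from h import *
st();goal([.5807,-.0297,.28],96.8)"
```

```text
t 21.38 p [564.9 318.6 281.6] ya 24.2 z [ 0.001  0.001 -1.   ] F [-0.1  0.  -5.8] w 23.7 g 50.0 q [-0.91  0.32  0.45  1.41 -0.14  1.45 -0.03]
xyz [-324.3 -128.1    1.2] dr [ 0.002  0.    -1.268]
```

Emit:
send_rows:
  xyz:
    - [-22, -9, 0]
    - [-50, -20, 0]
    - [-82, -32, 0]
    - [-114, -45, 0]
    - [-146, -58, 0]
    - [-178, -70, 0]
    - [-210, -83, 0]
    - [-240, -95, 0]
    - [-266, -105, 0]
    - [-288, -114, 0]
  dr:
    - [0, 0, -0.09]
    - [0, 0, -0.19]
    - [0, 0, -0.3]
    - [0, 0, -0.41]
    - [0, 0, -0.52]
    - [0, 0, -0.63]
    - [0, 0, -0.74]
    - [0, 0, -0.84]
    - [0, 0, -0.94]
    - [0, 0, -1.03]

```text
time: 22.22
position: [0.5764, 0.0045, 0.2809]
tool_rot: [0.194, 3.136, -0.001]
ft_force: [1.2, 0.5, -7.1]
grip_width: 0.27
grip_force: 50.0
```

```bash
python3 -c "
from h import *
st();goal([.5807,-.0297,.21],96.8)"
```

```text
t 22.22 p [576.4   4.5 280.9] ya 82.9 z [-0.    -0.001 -1.   ] F [ 1.2  0.5 -7.1] w 23.5 g 50.0 q [-0.52  0.15  0.53  1.6  -0.08  1.41  1.46]
xyz [ -8.5 -33.3  70.9] dr [-0.001 -0.    -0.243]
```

Emit:
send_rows:
  xyz:
    - [-3, -12, 5]
    - [-6, -23, 15]
    - [-8, -30, 28]
    - [-9, -33, 42]
    - [-9, -33, 55]
    - [-9, -33, 64]
    - [-9, -33, 69]
    - [-9, -33, 71]
    - [-9, -33, 71]
    - [-9, -33, 71]
  dr:
    - [0, 0, -0.07]
    - [0, 0, -0.14]
    - [0, 0, -0.2]
    - [0, 0, -0.235]
    - [0, 0, -0.243]
    - [0, 0, -0.243]
    - [0, 0, -0.243]
    - [0, 0, -0.243]
    - [0, 0, -0.243]
    - [0, 0, -0.243]

```text
time: 23.05
position: [0.5821, -0.0255, 0.2099]
tool_rot: [-0.185, 3.135, -0.0]
ft_force: [-0.3, 0.5, -4.9]
grip_width: 0.272
grip_force: 50.0
```

Run:
```python
from h import *
st();goal([.5807,-.0297,.21],96.8)
# check held foot: blue mask seen in side and scene vs predicted foot box
s=get_state(); M=R.from_rotvec(s['tool_rot']).as_matrix(); px=M[:,0];py=M[:,1]
c0=s['position']-px*.0019-np.array([0,0,.1481])
for n in ('scene','side'):
    E,im=snap(n,n+'7'); hsv=cv2.cvtColor(im,cv2.COLOR_RGB2HSV)
    m=cv2.inRange(hsv,(100,110,30),(125,255,255)); 
    box=np.array([c0+px*a*.065+py*b*.04+np.array([0,0,z]) for a in(-1,1) for b in (-1,1) for z in (0,.022)])
    P=proj(E,box); lo=P.min(0)-12; hi=P.max(0)+12
    k=np.zeros_like(m); k[int(lo[1]):int(hi[1]),int(lo[0]):int(hi[0])]=1; m=m*k
    y,x=np.nonzero(m); print(n,'pred u',P[:,0].min(),P[:,0].max(),'vmax',P[:,1].max(),'| seen u',x.min(),x.max(),'vmax',y.max(), 'pt at vmax',x[y==y.max()],P[P[:,1].argmax()])
```

```text
t 23.05 p [582.1 -25.5 209.9] ya 96.7 z [ 0.001 -0.    -1.   ] F [-0.3  0.5 -4.9] w 23.6 g 50.0 q [-0.46  0.21  0.52  1.68 -0.11  1.28  1.78]
xyz [ 1.9 -4.  -0.1] dr [-0.     0.001 -0.001]
scene pred u 239.7110180681516 282.32715201431967 vmax 215.37868765546844 | seen u 241 282 vmax 215 pt at vmax [264 265] [265.02490852 215.37868766]
side pred u 239.18139365708123 287.926036070739 vmax 209.46537010514842 | seen u 243 286 vmax 204 pt at vmax [248 249 250 251] [247.46922536 209.46537011]
```

Emit:
send_rows:
  xyz:
    - [1, -2, 2]
    - [2, -4, 6]
    - [2, -4, 10]
    - [2, -4, 15]
    - [2, -4, 19]
    - [2, -4, 22]
    - [2, -4, 24]
    - [2, -4, 24]
    - [2, -4, 24]
    - [2, -4, 24]
  dr:
    - [0, 0, 0]
    - [0, 0, 0]
    - [0, 0, 0]
    - [0, 0, 0]
    - [0, 0, 0]
    - [0, 0, 0]
    - [0, 0, 0]
    - [0, 0, 0]
    - [0, 0, 0]
    - [0, 0, 0]

```text
time: 23.98
position: [0.5804, -0.0301, 0.1855]
tool_rot: [-0.184, 3.136, -0.0]
ft_force: [-0.4, -0.7, -5.4]
grip_width: 0.276
grip_force: 50.0
```

```bash
python3 -c "
from h import *
st();goal([.5807,-.0297,.16],96.8)"
```

```text
t 23.98 p [580.4 -30.1 185.5] ya 96.7 z [ 0. -0. -1.] F [-0.4 -0.7 -5.4] w 24.0 g 50.0 q [-0.45  0.22  0.52  1.72 -0.12  1.23  1.79]
xyz [-0.3  0.3 25.5] dr [-0.     0.    -0.001]
```

Within half a millimetre of the target; lowering over the pegs.

Emit:
send_rows:
  xyz:
    - [0, 0, 2]
    - [0, 0, 4]
    - [0, 0, 6]
    - [0, 0, 8]
    - [0, 0, 10]
    - [0, 0, 12]
    - [0, 0, 14]
    - [0, 0, 15.5]
    - [0, 0, 16]
    - [0, 0, 16]
  dr:
    - [0, 0, 0]
    - [0, 0, 0]
    - [0, 0, 0]
    - [0, 0, 0]
    - [0, 0, 0]
    - [0, 0, 0]
    - [0, 0, 0]
    - [0, 0, 0]
    - [0, 0, 0]
    - [0, 0, 0]

```text
time: 24.82
position: [0.5801, -0.0301, 0.1691]
tool_rot: [0.184, -3.136, 0.0]
ft_force: [-0.7, 0.9, -5.2]
grip_width: 0.272
grip_force: 50.0
```

```bash
python3 -c "
from h import *
st();goal([.5807,-.0297,.16],96.8)"
```

```text
t 24.82 p [580.1 -30.1 169.1] ya 96.7 z [-0. -0. -1.] F [-0.7  0.9 -5.2] w 23.7 g 50.0 q [-0.45  0.24  0.52  1.74 -0.12  1.2   1.8 ]
xyz [-0.7  0.3  9.1] dr [-0.    -0.    -0.001]
```

Emit:
send_rows:
  xyz:
    - [0, 0, 1.5]
    - [0, 0, 3]
    - [0, 0, 4.5]
    - [0, 0, 6]
    - [0, 0, 7.5]
    - [0, 0, 8.8]
    - [0, 0, 9.8]
    - [0, 0, 10.5]
    - [0, 0, 10.5]
    - [0, 0, 10.5]
  dr:
    - [0, 0, 0]
    - [0, 0, 0]
    - [0, 0, 0]
    - [0, 0, 0]
    - [0, 0, 0]
    - [0, 0, 0]
    - [0, 0, 0]
    - [0, 0, 0]
    - [0, 0, 0]
    - [0, 0, 0]

```text
time: 25.65
position: [0.5802, -0.0302, 0.1601]
tool_rot: [-0.184, 3.136, 0.0]
ft_force: [-5.2, -0.9, 5.8]
grip_width: 0.277
grip_force: 50.0
```

```bash
python3 -c "
from h import *
st()"
```

```text
t 25.65 p [580.2 -30.2 160.1] ya 96.7 z [ 0.  0. -1.] F [-5.2 -0.9  5.8] w 24.1 g 50.0 q [-0.44  0.24  0.52  1.75 -0.13  1.18  1.8 ]
```

The polisher bottomed out at the expected height (0.160) with floor contact. Releasing and rising.

Emit:
send_rows:
  xyz:
    - [0, 0, -0.5]
    - [0, 0, -0.5]
    - [0, 0, -0.5]
    - [0, 0, -0.5]
    - [0, 0, -1]
    - [0, 0, -8]
    - [0, 0, -25]
    - [0, 0, -50]
    - [0, 0, -80]
    - [0, 0, -100]
  dr:
    - [0, 0, 0]
    - [0, 0, 0]
    - [0, 0, 0]
    - [0, 0, 0]
    - [0, 0, 0]
    - [0, 0, 0]
    - [0, 0, 0]
    - [0, 0, 0]
    - [0, 0, 0]
    - [0, 0, 0]
  jaw: 55

```text
time: 26.48
position: [0.581, -0.0302, 0.2619]
tool_rot: [-0.184, 3.133, -0.0]
ft_force: [0.9, 0.1, 0.5]
grip_width: 0.628
grip_force: 0.0
```

```bash
cat >> h.py <<'E'
def dk(x,y,z): 
    w=BAY+R.from_euler('z',YAW,degrees=True).apply(np.array([x,y,0])/1000); w[2]=z; goal(w,90+YAW)
E
python3 - <<'E'
from h import *
st(); dk(44,3,.17)
Rz=R.from_euler('z',-YAW,degrees=True)
E5,im=load('w5')
hsv=cv2.cvtColor(im,cv2.COLOR_RGB2HSV); red=cv2.inRange(hsv,(0,130,60),(7,255,255))|cv2.inRange(hsv,(172,130,60),(180,255,255))
y,x=np.nonzero(red); print('ball col',x.min(),x.max(),'rows',y.min(),y.max(),np.round(Rz.apply(onz(E5,((x.min()+x.max())/2,y.max()-14.5),.087)-BAY)*1000,1))
E,im=snap('side','side8'); hsv=cv2.cvtColor(im,cv2.COLOR_RGB2HSV)
red=cv2.inRange(hsv,(0,130,60),(7,255,255))|cv2.inRange(hsv,(172,130,60),(180,255,255))
n,l,s,c=cv2.connectedComponentsWithStats(red)
for i in range(1,n):
    if s[i,4]>15: print(s[i],np.round(Rz.apply(onz(E,c[i],.087)-BAY)*1000,1))
E
```

```text
t 26.48 p [581.  -30.2 261.9] ya 96.7 z [ 0.003 -0.    -1.   ] F [0.9 0.1 0.5] w 54.7 g 0.0 q [-0.46  0.17  0.53  1.61 -0.09  1.38  1.77]
xyz [-14.2 143.2  91.9] dr [-0.     0.003  0.   ]
ball col 249 279 rows 282 306 [80.7  0.2 75. ]
[216 264  25  22 170] [-151.7 -378.9   75. ]
```

Emit:
send_rows:
  xyz:
    - [-2, 18, 0]
    - [-5, 45, 0]
    - [-9, 80, 5]
    - [-12, 112, 20]
    - [-14, 132, 40]
    - [-14, 141, 60]
    - [-14, 143, 76]
    - [-14, 143, 86]
    - [-14, 143, 92]
    - [-14, 143, 92]
  dr:
    - [0, 0, 0]
    - [0, 0, 0]
    - [0, 0, 0]
    - [0, 0, 0]
    - [0, 0, 0]
    - [0, 0, 0]
    - [0, 0, 0]
    - [0, 0, 0]
    - [0, 0, 0]
    - [0, 0, 0]
  jaw: 0
  grip_force: 20

```text
time: 27.37
position: [0.577, 0.1127, 0.1658]
tool_rot: [0.182, -3.135, 0.002]
ft_force: [0.2, -0.4, -0.3]
grip_width: 0.021
grip_force: 0.0
```

```bash
python3 -c "
from h import *
st(); dk(44,3,.092)"
```

```text
t 27.37 p [577.  112.7 165.8] ya 96.7 z [-0.002 -0.001 -1.   ] F [ 0.2 -0.4 -0.3] w 1.8 g 0.0 q [-0.61  0.25  0.43  1.72 -0.11  1.2   1.54]
xyz [-1.9  0.8 73.8] dr [-0.001 -0.002 -0.001]
```

Emit:
send_rows:
  xyz:
    - [0, 0, 10]
    - [0, 0, 24]
    - [0, 0, 38]
    - [0, 0, 50]
    - [0, 0, 60]
    - [0, 0, 67]
    - [0, 0, 71]
    - [0, 0, 73]
    - [0, 0, 74]
    - [0, 0, 74]
  dr:
    - [0, 0, 0]
    - [0, 0, 0]
    - [0, 0, 0]
    - [0, 0, 0]
    - [0, 0, 0]
    - [0, 0, 0]
    - [0, 0, 0]
    - [0, 0, 0]
    - [0, 0, 0]
    - [0, 0, 0]

```text
time: 28.2
position: [0.5776, 0.1136, 0.093]
tool_rot: [-0.184, 3.136, -0.0]
ft_force: [-0.6, -0.2, 0.0]
grip_width: 0.002
grip_force: 0.0
```

```bash
python3 -c "
from h import *
st(); dk(111,3,.092)"
```

```text
t 28.2 p [577.6 113.6  93. ] ya 96.7 z [ 0. -0. -1.] F [-0.6 -0.2  0. ] w 0.1 g 0.0 q [-0.59  0.32  0.42  1.79 -0.15  1.06  1.57]
xyz [-68.   -0.2   1. ] dr [-0.  0.  0.]
```

Clear above the pack, behind the ball. Pushing along +x.

Emit:
send_rows:
  xyz:
    - [-4, 0, 0]
    - [-10, 0, 0]
    - [-18, 0, 0]
    - [-26, 0, 0]
    - [-34, 0, 0]
    - [-42, 0, 0]
    - [-49, 0, 0]
    - [-55, 0, 0]
    - [-60, 0, 0]
    - [-64, 0, 0]
  dr:
    - [0, 0, 0]
    - [0, 0, 0]
    - [0, 0, 0]
    - [0, 0, 0]
    - [0, 0, 0]
    - [0, 0, 0]
    - [0, 0, 0]
    - [0, 0, 0]
    - [0, 0, 0]
    - [0, 0, 0]

```text
time: 29.03
position: [0.6412, 0.1211, 0.0921]
tool_rot: [0.184, -3.135, 0.001]
ft_force: [-1.1, -0.6, -0.6]
grip_width: 0.004
grip_force: 0.7
```

Emit:
send_rows:
  xyz:
    - [-0.5, 0, 0]
    - [-1, 0, 0]
    - [-2, 0, 0]
    - [-3, 0, 0]
    - [-4, 0, 0]
    - [-5, 0, 0]
    - [-5, 0, 0]
    - [-5, 0, 0]
    - [-5, 0, 0]
    - [-5, 0, 0]
  dr:
    - [0, 0, 0]
    - [0, 0, 0]
    - [0, 0, 0]
    - [0, 0, 0]
    - [0, 0, 0]
    - [0, 0, 0]
    - [0, 0, 0]
    - [0, 0, 0]
    - [0, 0, 0]
    - [0, 0, 0]

```text
time: 29.87
position: [0.6457, 0.1217, 0.0927]
tool_rot: [0.184, -3.136, 0.0]
ft_force: [-1.8, -0.4, -1.1]
grip_width: 0.002
grip_force: 0.9
```

Run:
```python
from h import *
st(); s=get_state(); print('TCP dock',np.round(R.from_euler('z',-YAW,degrees=True).apply(s['position']-BAY)*1000,1))
```

```text
t 29.87 p [645.7 121.7  92.7] ya 96.7 z [-0. -0. -1.] F [-1.8 -0.4 -1.1] w 0.2 g 0.9 q [-0.54  0.46  0.41  1.61 -0.2   1.11  1.6 ]
TCP dock [111.6   3.2  80.7]
```

Emit:
send_rows:
  xyz:
    - [-0.5, 0, 0]
    - [-1, 0, 0]
    - [-1.5, 0, 0]
    - [-2, 0, 0]
    - [-2.5, 0, 0]
    - [-3, 0, 0]
    - [-3.5, 0, 0]
    - [-4, 0, 0]
    - [-4, 0, 0]
    - [-4, 0, 0]
  dr:
    - [0, 0, 0]
    - [0, 0, 0]
    - [0, 0, 0]
    - [0, 0, 0]
    - [0, 0, 0]
    - [0, 0, 0]
    - [0, 0, 0]
    - [0, 0, 0]
    - [0, 0, 0]
    - [0, 0, 0]

```text
time: 30.7
position: [0.6465, 0.1217, 0.0923]
tool_rot: [0.184, -3.128, 0.001]
ft_force: [-11.7, -1.7, 5.0]
grip_width: 0.005
grip_force: 5.8
```

The lever is against its stop (12 N with under 1 mm of travel). Backing off and checking everything.

Emit:
send_rows:
  xyz:
    - [4, 0, 0]
    - [10, 0, 0]
    - [18, 0, 0]
    - [26, 0, 0]
    - [30, 0, -10]
    - [32, 0, -30]
    - [33, 0, -60]
    - [33, 0, -95]
    - [33, 0, -130]
    - [33, 0, -150]
  dr:
    - [0, 0, 0]
    - [0, 0, 0]
    - [0, 0, 0]
    - [0, 0, 0]
    - [0, 0, 0]
    - [0, 0, 0]
    - [0, 0, 0]
    - [0, 0, 0]
    - [0, 0, 0]
    - [0, 0, 0]

```text
time: 31.53
position: [0.6185, 0.1183, 0.2484]
tool_rot: [-0.184, 3.129, 0.002]
ft_force: [0.9, 0.6, 0.5]
grip_width: 0.003
grip_force: 0.0
```

Emit:
send_rows:
  xyz:
    - [15, 20, 0]
    - [40, 50, 0]
    - [65, 85, 0]
    - [90, 120, 0]
    - [110, 150, 0]
    - [125, 175, 0]
    - [130, 190, 0]
    - [130, 195, 0]
    - [130, 195, 0]
    - [130, 195, 0]
  dr:
    - [0, 0, 0]
    - [0, 0, 0]
    - [0, 0, 0]
    - [0, 0, 0]
    - [0, 0, 0]
    - [0, 0, 0]
    - [0, 0, 0]
    - [0, 0, 0]
    - [0, 0, 0]
    - [0, 0, 0]

```text
time: 32.37
position: [0.4662, 0.2954, 0.2432]
tool_rot: [-0.182, 3.135, -0.001]
ft_force: [-0.2, -0.6, -0.6]
grip_width: 0.006
grip_force: 0.0
```

Run:
```python
from h import *
st(); Rz=R.from_euler('z',YAW,degrees=True)
for n in ('scene','side'):
    E,im=snap(n,n+'9'); hsv=cv2.cvtColor(im,cv2.COLOR_RGB2HSV)
    red=cv2.inRange(hsv,(0,130,60),(7,255,255))|cv2.inRange(hsv,(172,130,60),(180,255,255))
    k,l,s,c=cv2.connectedComponentsWithStats(red)
    print(n,'ball pred on',proj(E,BAY+Rz.apply(np.array([134,0,75])/1000))[0],'off',proj(E,BAY+Rz.apply(np.array([76,0,75])/1000))[0],'tin pred',proj(E,[.427,-.268,.054])[0])
    for i in range(1,k):
        if s[i,4]>20: print(s[i],c[i])
    b=cv2.inRange(hsv,(100,110,30),(125,255,255)); m0=BAY+Rz.apply(np.array([31.2,-139.5,0])/1000)
    P=proj(E,[m0+Rz.apply(np.array([a*65,e*40,z])/1000) for a in(-1,1) for e in(-1,1) for z in(0,22)])
    lo=(P.min(0)-10).astype(int);hi=(P.max(0)+10).astype(int); y,x=np.nonzero(b[lo[1]:hi[1],lo[0]:hi[0]]); print('foot pred u',P[:,0].min(),P[:,0].max(),'vmax',P[:,1].max(),'seen',x.min()+lo[0],x.max()+lo[0],y.max()+lo[1])
    o=cv2.inRange(hsv,(9,150,80),(20,255,255)); print('orange',cv2.countNonZero(o))
```

```text
t 32.37 p [466.2 295.4 243.2] ya 96.6 z [ 0.001 -0.001 -1.   ] F [-0.2 -0.6 -0.6] w 0.5 g 0.0 q [-0.88  0.11  0.29  1.7  -0.03  1.33  1.1 ]
scene ball pred on [291.67539862 232.34033689] off [299.23726326 216.03396797] tin pred [223.31333791 133.13816063]
[214 128  19  15  99] [223.36363636 136.78787879]
[ 55 155   9   8  49] [ 59.08163265 158.3877551 ]
[288 228   9  10  74] [292.09459459 232.7027027 ]
foot pred u 239.5152559237993 280.78398686304445 vmax 223.42869916357486 seen 240 280 223
orange 16301
side ball pred on [277.76650889 152.82145497] off [261.52350131 156.77264112] tin pred [226.57623501 274.40962785]
[276 150   5   5  21] [278.14285714 152.19047619]
[216 264  24  23 173] [227.71676301 275.44508671]
foot pred u 239.57954431265733 286.776174737609 vmax 220.356563906083 seen 244 285 216
orange 191
```

The ball is at its predicted "on" position in both cameras, the foot matches its seated outline, and the tin is on the pad. Handing in.

```bash
python3 -c "
from bench import *
print(close_job())"
```

```text
the job is handed in; nothing more can be done
None
```

I finished all four steps in order and handed the job in: the red tin is on the cork pad, the pack is clipped flat in the bay, the polisher is seated on both pegs, and the switch is fully on. The last camera checks agreed for the tin, polisher and switch. The pack was checked just after it was clipped in. The result of the judging was not shown.

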